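Empty the trough, rack the loose sample vials, clamp the stop and cover the trough

ROBOT

A 6-joint arm with a two-finger parallel gripper is mounted at the origin on the work surface. World frame = base frame: x ahead of the robot, y to its left, z up, the work surface at z = 0. Lengths are in m, angles in rad, forces in N, time in s.
With the tool pointing down it reaches from about 0.325 to 0.85 m from the base axis. Payload 15.5 kg.
Tool frame: the origin (TCP) lies on the mounting face of the last link; the fingertips stand 191 mm ahead of it and the grasp point (between the pads) lies 172 mm ahead of it (manip.hold_point_z is the distance from the TCP to the grasp point, in m); x points along the fingers, z is the direction in which the jaws open and shut, and the axes are right-handed (so a half turn about x gives the same grasp; the last joint's range is limited). The gripper opens to 91 mm and grips with 3 to 60 N. Pads are 32 mm wide; open, the fingers measure 118 mm over their backs; the gripper's body (76 mm by 178 mm) begins 60 mm behind the grasp point.
Start: joints at [-1.202, 0.494, 1.345, -0, 1.302, -0.096], TCP at [0.28, -0.559, 0.405] pointing down, gripper open.
Joint ranges: [-2.91, 2.91], [-0.82, 2.16], [0.22, 2.67], [-1.22, 4.37], [0.12, 2.79], [-3.08, 3.08]. Speed limits (rad/s): [1.89, 1.89, 2.57, 3.01, 3.01, 3.01].

INTERFACE

Orientations are given as a unit quaternion [x, y, z, w].
In Python, from cell import manip gives the robot as it stands.
- The arm moves only by the tool jog_arm, never from a script. Its argument "commands" is a list of rows, each an object with "offset": the shift along the tool's x, y, z normalised to -1 to 1, where 1 is 750 mm, a list of three; "rot": the turn, a rotation vector about the tool's x, y, z normalised to -1 to 1, where 1 is 180 degrees, a list of three. A call has 1 to 12 rows; each row is the pose to reach, as a shift and turn from the pose measured when the call began, along the tool's axes at that moment, turning the shorter way round; what a row does not reach only later rows make up. A row lasts 1/8 s, in which the tool goes at most 62.5 mm and 10.7 degrees, less where a joint would pass 70% of its speed; a pose out of reach is approached as far as the arm can. A call with a number of a shift or a turn outside -1 to 1 is refused whole. A call with a gripper value outside its range is refused whole. "claw" is the closure, from -1 (fully open) to 1 (shut), set as the call begins (left out, the last holds). The fingers move at their own pace and stop on an object; the grip force is fixed at half the most. Time passes only in rows, so rows that repeat a pose let the fingers close. It gives the time, the measured TCP pose, the force and the opening at its end, in the units of the state.
- manip.read_state(): the state, without advancing time (a new reading comes with each control period).
- manip.grab_frame(name): name is "side" or "top"; returns (picture, depth): 384x512x3 uint8, blue, green, red; 384x512 float32, m along the optical axis (not along the pixel's ray), 0 where there is no reading.
- manip.calibration(name): a dict with "fx", "fy", "cx", "cy" (pixels), "dist" ([k1, k2, p1, p2, k3] as OpenCV has them; the pictures are not rectified), "xyz" and "rotation" of the camera in the world. Camera axes: x right, y down, z forward; pixel columns grow to the right and rows downward; lengths in m; the calibration is good to about 2 mm. A picture is of the moment at which its call begins. calibration takes no time and is no camera call.
- manip.close_job(): hands the job in, once; it reports no verdict.
The state is a dict: "t": time; "qpos": joint angles; "joint_vel": joint speeds; "joint_torque": joint torques, N m; "eef_pos": TCP position; "eef_rot": TCP orientation; "contact_force": force on the tool from outside, world axes, zero at the start; "ft_torque": the same for the moment, N m; "grip_width": finger opening in m.
Only numpy, scipy, OpenCV 4.12 (cv2) and the standard library are available. Lean on these libraries where they do the work, as an engineer would, in place of code of your own. Each camera call takes 0.05 s, during which the arm holds its last target.

TASK

Take the wooden spacer block out of the metal trough and put it in the small grey tray, then lay every amber vial from the rubber mat on its side across the trough and push the sliding stop up against the last vial so the row cannot roll. Next fold the stop's cam lever fully down to clamp it, and finally set the clear dust cover on the trough so that it sits seated, level and centred on the rim. Leave the other things on the bench where they are.

Things in the scene. Friction and masses are not known exactly. Their poses are not given: they have to be found in the camera images.
- tray: Fixed metal trough, 280 mm long (its x), 120 wide (its y), 64 high, origin at the centre of its underside, yaw within 0.12 rad of the world's. Side walls 8 mm thick (inner faces y = +-52 mm); the -x end is open. Floor falls 3 degrees towards the end wall: top at z = 19.5 mm at x = -125, 6 mm at x = 132; a vial laid across rolls down to the end wall or the vial before it.
- tray_end (a point): Middle of the inner face of the trough's end wall (8 mm thick, rim-high), which closes the +x end: tray x = 132 mm, 32 mm above the underside.
- stop (a joint): How far (m) the sliding stop is pushed along the trough to the end wall: 0 is fully back at the open end; starts at 0.012 to 0.03. Takes about 4 N to slide and stays where left; can be pushed from behind with closed fingers from the open end.
- stop_face (a point): Middle of the stop's flat front face (towards the vials), at tray x = -110 mm + stop, 34 mm above the tray's underside. The stop is a black block inside the trough, 24 mm thick along tray x (behind this face), 98 mm wide, spanning 22 to 46 mm above the tray's underside.
- lever (a joint): Angle (rad) of the steel cam lever on the stop: 0 upright (unclamped; starts at 0 to 0.3), 1.57 folded flat across the stop's top towards tray -y (clamped). Stays where left, about 0.1 N m to turn. Upright it stands above the rim, so the cover cannot seat.
- lever_tip (a point): Free end of the cam lever, a bar 70 mm long, 14 wide (tray x), 10 thick. Its pivot axis is along tray x, 12 mm behind stop_face, at tray y = +38 mm, 52 mm above the tray's underside; folded, its top is 57 mm above the tray's underside, below the 64 mm rim; upright, it stands 122 mm above it.
- cover_grip (a point): Grip point on the handle of the loose dust cover (0.3 kg, starts flat on the bench): a black upright bar 70 mm long (x), 16 thick (y), 42 high, up to 17 mm above this point. The plate's top is 25 mm below this point, the cover's lowest underside 35 mm. Seated, this point is 94 mm above the tray's underside over the tray's centre; either way round is right.
- cover: The clear cover plate itself with white border, 272 mm long (its x), 118 wide (its y), 5 thick; origin at the centre of its lowest underside. Two battens below it, 5 mm deep, 240 long, outer faces at y = +-48 mm, drop inside the trough's side walls with 4 mm to spare each side; the plate rests on the rim.
- vial1_mid (a point): Centre of a capped amber glass sample vial, a plain cylinder 34 mm in diameter and 90 mm long, 70 g, its long axis along this point's x. It starts lying on its side on the lipped rubber mat and rolls easily. Two to four of the vials are there; absent ones read None.
- vial2_mid (a point): Centre of a capped amber glass sample vial, a plain cylinder 34 mm in diameter and 90 mm long, 70 g, its long axis along this point's x. It starts lying on its side on the lipped rubber mat and rolls easily. Two to four of the vials are there; absent ones read None.
- vial3_mid (a point): Centre of a capped amber glass sample vial, a plain cylinder 34 mm in diameter and 90 mm long, 70 g, its long axis along this point's x. It starts lying on its side on the lipped rubber mat and rolls easily. Two to four of the vials are there; absent ones read None.
- vial4_mid (a point): Centre of a capped amber glass sample vial, a plain cylinder 34 mm in diameter and 90 mm long, 70 g, its long axis along this point's x. It starts lying on its side on the lipped rubber mat and rolls easily. Two to four of the vials are there; absent ones read None.
- spacer_mid (a point): Centre of the wooden spacer block, 40 mm (its x) x 92 mm (its y) x 40 mm (its z), 0.1 kg. It starts lying across the middle of the trough's floor, at tray x = 0 to 40 mm.
- dish: Fixed small grey open tray for the spacer, 120 mm (its x) x 150 mm (its y), 25 mm high, walls 4 mm, floor 4 mm; origin at the centre of its underside. It stands far left or far right.
- mat: Fixed black rubber mat where the vials start, 290 x 140 mm, 3 mm thick, with a lip 4 mm wide and 13 mm high all round; origin at the centre of its underside.
- bung: Bystander: black rubber bung, a cone 38 mm wide and 32 mm high; origin at its underside. To be left where it is.
- weighing_jar: Bystander: small glass jar with white cap, 36 mm wide, 50 mm high; origin at its underside. To be left where it is.
- beaker: Bystander: open glass beaker, 72 mm wide, 90 mm high; origin at its underside. To be left where it is.
- tape: Bystander: roll of clear tape lying flat, 90 mm wide, 25 mm high; origin at its underside. To be left where it is.
- petri: Bystander: glass petri dish, 94 mm wide, 18 mm high; origin at its underside. To be left where it is.
- slide_box: Bystander: wooden slide box, 100 x 75 x 35 mm; origin at its underside. To be left where it is.
Mind the look-alikes: they are no part of the job. Leave any blue look-alike of the part that bears vial1_mid alone.

How it is judged:
On the way, in this order (a step that is already met when the one before it is completed fails the run):
1. the spacer is in the grey tray, every vial lies across the trough in front of the stop, and the stop, its lever not yet folded, is up against the last vial (x of vial1_mid in the frame of tray between -0.1 and 0.125 m and y of vial1_mid in the frame of tray between -0.02 and 0.02 m and z of each of vial1_mid, vial2_mid, vial3_mid, vial4_mid in the frame of tray below 0.05 m and angle between the x axis of each of vial1_mid, vial2_mid, vial3_mid, vial4_mid and the y axis of tray, either way round below 0.25 rad and x of each of vial1_mid, vial2_mid, vial3_mid, vial4_mid in the frame of stop_face above 0.01 m and x of vial2_mid in the frame of tray between -0.1 and 0.125 m and y of vial2_mid in the frame of tray between -0.02 and 0.02 m and x of vial3_mid in the frame of tray between -0.1 and 0.125 m and y of vial3_mid in the frame of tray between -0.02 and 0.02 m and x of vial4_mid in the frame of tray between -0.1 and 0.125 m and y of vial4_mid in the frame of tray between -0.02 and 0.02 m and linear speed of each of vial1, vial2, vial3, vial4, spacer below 0.03 m/s and x of spacer_mid in the frame of dish between -0.045 and 0.045 m and y of spacer_mid in the frame of dish between -0.06 and 0.06 m and z of spacer_mid in the frame of dish below 0.04 m and not (x of each of vial1_mid, vial2_mid, vial3_mid, vial4_mid in the frame of stop_face above 0.022 m) and value of joint lever below 0.9 rad), for 0.2 s.
2. the lever is folded down with the stop still up against the row (x of vial1_mid in the frame of tray between -0.1 and 0.125 m and y of vial1_mid in the frame of tray between -0.02 and 0.02 m and z of each of vial1_mid, vial2_mid, vial3_mid, vial4_mid in the frame of tray below 0.05 m and angle between the x axis of each of vial1_mid, vial2_mid, vial3_mid, vial4_mid and the y axis of tray, either way round below 0.25 rad and x of each of vial1_mid, vial2_mid, vial3_mid, vial4_mid in the frame of stop_face above 0.01 m and x of vial2_mid in the frame of tray between -0.1 and 0.125 m and y of vial2_mid in the frame of tray between -0.02 and 0.02 m and x of vial3_mid in the frame of tray between -0.1 and 0.125 m and y of vial3_mid in the frame of tray between -0.02 and 0.02 m and x of vial4_mid in the frame of tray between -0.1 and 0.125 m and y of vial4_mid in the frame of tray between -0.02 and 0.02 m and not (x of each of vial1_mid, vial2_mid, vial3_mid, vial4_mid in the frame of stop_face above 0.022 m) and value of joint lever above 1.4 rad), for 0.2 s.
At the end, for the whole second after the job is handed in: Spacer at rest in the grey tray; every vial at rest across the trough (within 0.25 rad) between end wall and stop; stop within 5 mm of a vial; lever over 1.4 rad; cover on the rim, off centre under 15 mm lengthways and 8 mm crosswise, turned < 0.08 rad, tilted < 0.03 rad, height within 3.5 mm (all of step 2 and linear speed of each of vial1, vial2, vial3, vial4, spacer below 0.03 m/s and x of spacer_mid in the frame of dish between -0.045 and 0.045 m and y of spacer_mid in the frame of dish between -0.06 and 0.06 m and z of spacer_mid in the frame of dish below 0.04 m and x of cover_grip in the frame of tray between -0.015 and 0.015 m and y of cover_grip in the frame of tray between -0.008 and 0.008 m and z of cover_grip in the frame of tray between 0.09 and 0.0975 m and angle between cover_grip's own z axis and vertical below 0.03 rad and angle between the x axis of cover_grip and the x axis of tray, either way round below 0.08 rad and linear speed of cover below 0.02 m/s); the robot touches nothing.
It fails at once if a bystander is moved more than 6 cm (distance of any of bung, weighing_jar, beaker, tape, petri, slide_box from where it was at the start of the episode above 0.06 m).
Of vial1, vial2, vial3, vial4 only 2 to 4 are there at a start; the rules pass over those that are not, and their reading is None.
At some moment in a run one of vial1, vial2, vial3, vial4 may be knocked a few centimetres aside while the robot is not near it.
Once in a run the grip may slacken for a moment while it holds something.
It also fails if it takes over 210 s, if anything falls off the work surface, if the arm or the gripper's body presses on something with over 40 N, if the wrist force passes 120 N, or if a joint passes its speed limit or range.

## Working session

There is one attempt and no reset: what is moved stays moved. The work goes in short steps, Python scripts to look and compute and a tool call to move; the robot and the scene stay as the last step left them, time stands still between calls to the robot, and variables do not carry over. Pictures are saved under pics/ and viewed, and the job is handed in when it is done.

Besides the shell and the picture viewer there is one more tool, called in YAML: its name, and indented under it one key for each argument. jog_arm: Moves the arm, as the interface text tells. Its arguments: {"type":"object","properties":{"commands":{"type":"array"},"claw":{"type":"number"}},"required":["commands"]}

```bash
ls; mkdir -p pics; cat > h.py <<'E'
import numpy as np, cv2, json
from scipy.spatial.transform import Rotation as R
from cell import manip
def snap(name,fn,sc=1.5):
    im,d=manip.grab_frame(name); np.savez('%s.npz'%name,im=im,d=d)
    cv2.imwrite('pics/'+fn,cv2.resize(im,None,fx=sc,fy=sc,interpolation=cv2.INTER_CUBIC)); return im,d
def load(name):
    z=np.load('%s.npz'%name); return z['im'],z['d']
def cal(name):
    c=manip.calibration(name); K=np.array([[c['fx'],0,c['cx']],[0,c['fy'],c['cy']],[0,0,1.]])
    r=np.array(c['rotation'],float)
    Rm=r if r.shape==(3,3) else R.from_quat(r).as_matrix()
    return K,np.array(c['dist'],float),np.array(c['xyz'],float),Rm
def rays(name,uv):
    K,D,t,Rm=cal(name); p=cv2.undistortPoints(np.array(uv,float).reshape(-1,1,2),K,D).reshape(-1,2)
    return t,Rm,np.c_[p,np.ones(len(p))]
def atz(name,uv,z):
    t,Rm,p=rays(name,uv); d=p@Rm.T; s=(z-t[2])/d[:,2]; return t+d*s[:,None]
def atd(name,uv,d):
    t,Rm,p=rays(name,uv); out=[]
    for (u,v),q in zip(uv,p): out.append(t+Rm@(q*d[int(round(v)),int(round(u))]))
    return np.array(out)
def cloud(name,d):
    v,u=np.mgrid[0:384,0:512]; t,Rm,p=rays(name,np.c_[u.ravel(),v.ravel()])
    return (t+(p*d.ravel()[:,None])@Rm.T).reshape(384,512,3)
def proj(name,X):
    K,D,t,Rm=cal(name); rv,_=cv2.Rodrigues(Rm.T); return cv2.projectPoints(np.array(X,float).reshape(-1,3),rv,-Rm.T@t,K,D)[0].reshape(-1,2)
def crop(name,u0,v0,u1,v1,fn,sc=4,im=None):
    if im is None: im,_=load(name)
    cv2.imwrite('pics/'+fn,cv2.resize(im[v0:v1,u0:u1],None,fx=sc,fy=sc,interpolation=cv2.INTER_CUBIC))
E
python3 - <<'E'
from h import *
for n in('top','side'):
    snap(n,n+'0.png'); print(n,manip.calibration(n))
s=manip.read_state(); print(s)
E
```

```text
pics
top {'fx': 486.507132160561, 'fy': 486.507132160561, 'cx': 259.0140012320737, 'cy': 187.92708819102953, 'dist': array([-0.08590307,  0.        ,  0.        ,  0.        ,  0.        ]), 'xyz': array([0.29211174, 0.0220295 , 1.47453543]), 'rotation': array([ 0.71387381, -0.69541116,  0.06388964, -0.05201546])}
side {'fx': 451.2275978658405, 'fy': 451.2275978658405, 'cx': 257.689890661655, 'cy': 190.24273395722238, 'dist': array([-0.10290899,  0.        ,  0.        ,  0.        ,  0.        ]), 'xyz': array([0.22309454, 1.14884993, 0.84455934]), 'rotation': array([-0.09947829,  0.86884954, -0.48024733,  0.06757986])}
{'t': 0.1, 'qpos': array([-1.20251126e+00,  4.94080020e-01,  1.34604836e+00, -1.03911158e-05,
        1.30250770e+00, -9.55286270e-02]), 'joint_vel': array([-0.00143978, -0.00162189, -0.00253345, -0.00012875,  0.00255066,
       -0.00078383]), 'joint_torque': array([ 9.01833191e-04, -8.80239487e+01, -3.82542515e+01,  7.05638761e-02,
        4.82245046e-02,  1.20776255e-05]), 'eef_pos': array([ 0.27953814, -0.55885192,  0.40423035]), 'eef_rot': array([ 0.37191735,  0.6018283 , -0.37147705,  0.60123621]), 'contact_force': array([-0.52812742, -0.38327899, -0.38090331]), 'ft_torque': array([-0.04278437, -0.01969678, -0.01920808]), 'grip_width': 0.09110594256195811}
```

View pics/top0.png

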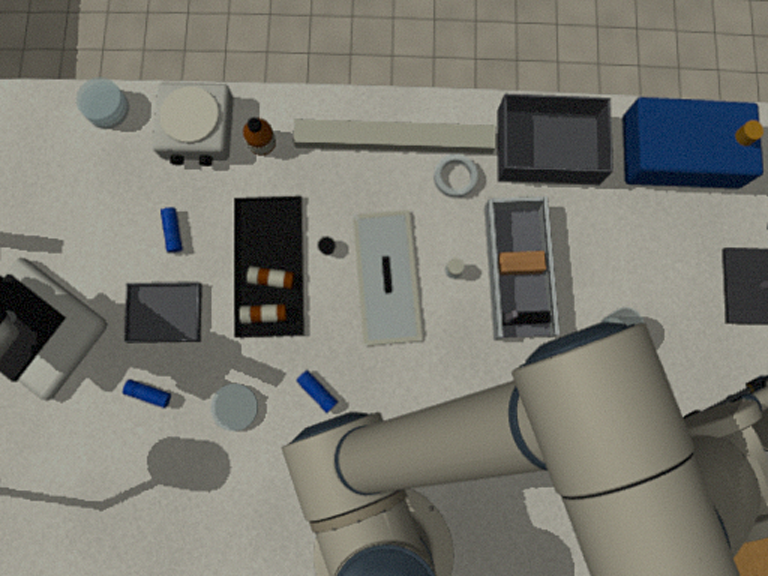

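View pics/side0.png

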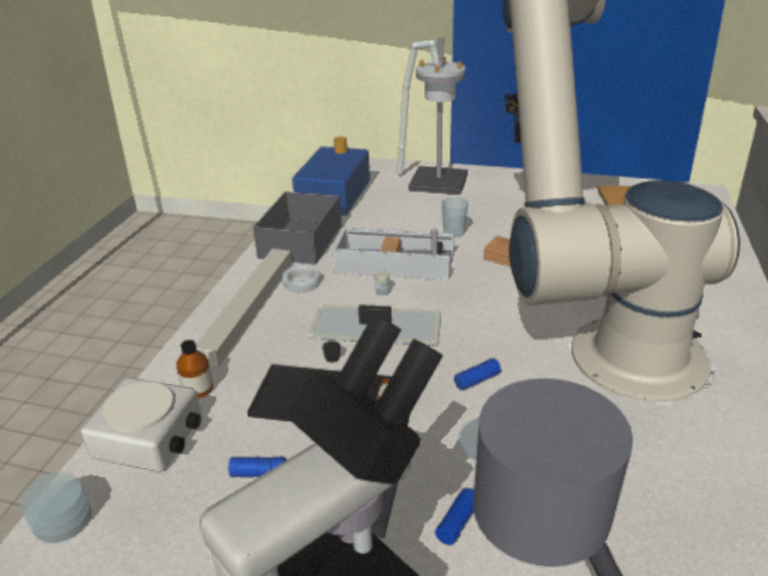

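```bash
python3 - <<'E'
from h import *
crop('top',320,120,400,240,'c1.png',5)
crop('top',75,120,215,240,'c2.png',5)
crop('top',225,130,295,240,'c3.png',5)
im,d=load('top'); P=cloud('top',d)
def p(u,v): return P[int(v/1.5),int(u/1.5)].round(3)
for n,u,v in [('vA',270,277),('vB',262,313),('dish',163,312),('bigbox',555,150),('spacer',523,262),('coverplate',375,240),('handle',387,275),('tray_floor',520,220),('jar',455,268),('bung',327,245)]: print(n,p(u,v))
E
```

```text
vA [0.536 0.238 0.037]
vB [0.463 0.252 0.034]
dish [0.461 0.46  0.002]
bigbox [ 0.83  -0.347  0.006]
spacer [ 0.577 -0.264  0.054]
coverplate [0.622 0.03  0.005]
handle [0.542 0.004 0.055]
tray_floor [ 0.676 -0.268  0.007]
jar [ 0.562 -0.129  0.052]
bung [0.604 0.127 0.032]
```

View pics/c1.png

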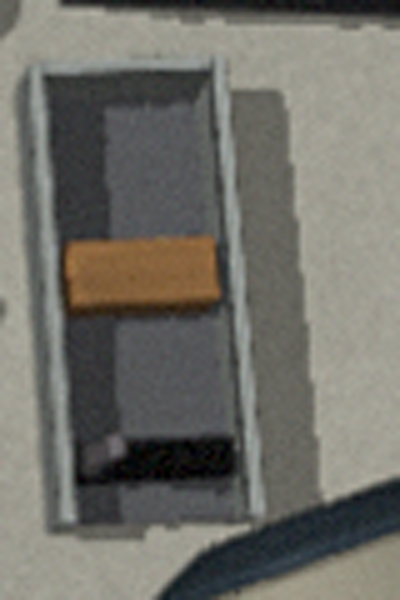

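View pics/c2.png

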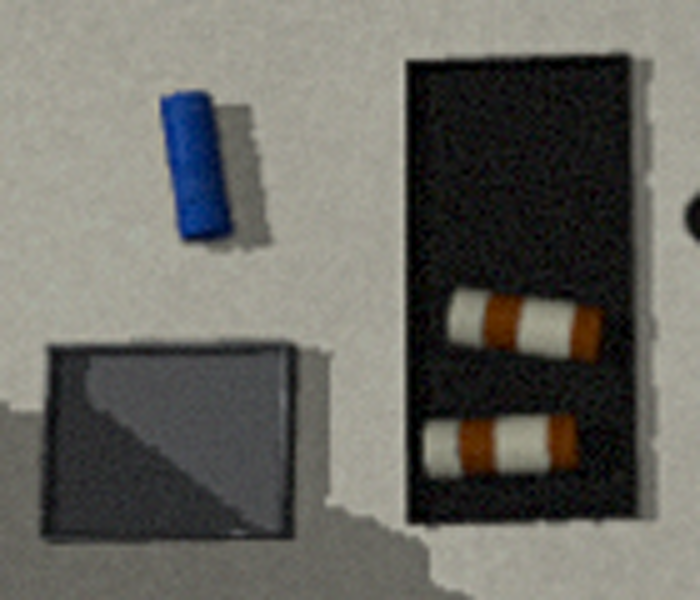

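View pics/c3.png

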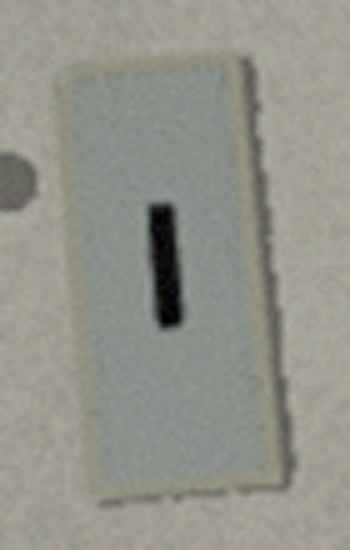

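```bash
cat >> h.py <<'E'
def rect(P,box,zr,show=True):
    m=(P[...,0]>box[0])&(P[...,0]<box[1])&(P[...,1]>box[2])&(P[...,1]<box[3])&(P[...,2]>zr[0])&(P[...,2]<zr[1])
    q=P[m]; r=cv2.minAreaRect(q[:,:2].astype(np.float32)); 
    return r,q
E
python3 - <<'E'
from h import *
im,d=load('top'); P=cloud('top',d)
for n,box,zr in [('tray',(.4,.75,-.36,-.17),(.058,.075)),('spacer',(.53,.66,-.33,-.2),(.045,.057)),('dish',(.38,.56,.35,.56),(.018,.035)),('mat',(.38,.75,.15,.36),(.008,.018)),('handle',(.45,.6,-.05,.06),(.04,.07)),('cover',(.38,.72,-.08,.1),(.005,.014)),('vA',(.5,.57,.17,.31),(.018,.05)),('vB',(.42,.497,.17,.31),(.018,.05)),('stop',(.44,.54,-.34,-.2),(.036,.056)),('lev',(.40,.54,-.34,-.17),(.075,.14))]:
    r,q=rect(P,box,zr); print(n,len(q),np.round(r[0],4),np.round(r[1],4),round(r[2],2),'med',np.median(q,0).round(4), 'min',q.min(0).round(3),'max',q.max(0).round(3))
uv=lambda a:[(320+x/5,120+y/5) for x,y in a]
print(atz('top',uv([(28,68),(228,58),(57,527),(264,520),(47,75),(215,72),(77,525),(248,520)]),.064).round(4))
uv=lambda a:[(225+x/5,130+y/5) for x,y in a]
print(atz('top',uv([(57,72),(243,55),(95,500),(288,487)]),.01).round(4))
print(atz('top',uv([(149,204),(173,203),(158,326),(183,325)]),.052).round(4))
E
```

```text
tray 649 [ 0.5683 -0.2637] [0.2781 0.1232] 4.46 med [ 0.5807 -0.2543  0.0629] min [ 0.425 -0.334  0.058] max [ 0.711 -0.194  0.074]
spacer 414 [ 0.5893 -0.2589] [0.1249 0.1161] 3.9 med [ 0.5786 -0.2669  0.0519] min [ 0.53  -0.32   0.045] max [ 0.655 -0.201  0.057]
dish 263 [0.462  0.4552] [0.1222 0.1505] 2.1 med [0.4516 0.4545 0.0231] min [0.399 0.38  0.018] max [0.525 0.532 0.035]
mat 508 [0.5501 0.2417] [0.1775 0.3209] 88.2 med [0.5558 0.2454 0.0111] min [0.39  0.152 0.008] max [0.709 0.332 0.018]
handle 127 [0.5479 0.004 ] [0.0698 0.0159] 6.67 med [0.5471 0.0042 0.0508] min [ 0.513 -0.005  0.041] max [0.583 0.014 0.058]
cover 2820 [0.5495 0.0097] [0.1784 0.3323] 89.85 med [0.5452 0.0033 0.0093] min [ 0.383 -0.079  0.005] max [0.716 0.099 0.014]
vA 328 [0.5379 0.2392] [0.0914 0.0332] 83.05 med [0.536  0.2386 0.0323] min [0.518 0.193 0.019] max [0.559 0.285 0.041]
vB 334 [0.4492 0.2489] [0.0625 0.0914] 5.54 med [0.4625 0.2497 0.0321] min [0.421 0.204 0.018] max [0.484 0.297 0.043]
stop 316 [ 0.4878 -0.2693] [0.099  0.1259] 2.19 med [ 0.4687 -0.2828  0.0456] min [ 0.44  -0.332  0.036] max [ 0.539 -0.205  0.056]
lev 38 [ 0.4647 -0.2338] [0.0137 0.0099] 4.19 med [ 0.4633 -0.2319  0.1122] min [ 0.458 -0.239  0.075] max [ 0.472 -0.229  0.128]
[[ 0.6973 -0.1952  0.064 ]
 [ 0.7077 -0.317   0.064 ]
 [ 0.4211 -0.2127  0.064 ]
 [ 0.4281 -0.335   0.064 ]
 [ 0.6933 -0.2067  0.064 ]
 [ 0.6986 -0.3089  0.064 ]
 [ 0.4225 -0.2245  0.064 ]
 [ 0.4279 -0.3255  0.064 ]]
[[ 0.6696  0.0738  0.01  ]
 [ 0.6839 -0.0413  0.01  ]
 [ 0.4054  0.0424  0.01  ]
 [ 0.4163 -0.0737  0.01  ]]
[[ 5.794e-01  1.480e-02  5.200e-02]
 [ 5.804e-01  5.000e-04  5.200e-02]
 [ 5.060e-01  7.600e-03  5.200e-02]
 [ 5.070e-01 -7.200e-03  5.200e-02]]
```

```bash
python3 - <<'E'
from h import *
im,d=load('side'); P=cloud('side',d)
for n,u,v in [('cyl',555,430),('cylbot',555,540),('cylL',485,480),('cylR',625,480),('mic eye',380,340),('eye2',425,360),('mhead',330,430),('marm',290,490),('slide',497,250),('beaker',455,205),('petri',470,440)]:
    print(n,P[int(v/1.5),int(u/1.5)].round(3))
im,d=load('top'); P=cloud('top',d)
for n,u,v in [('mic',40,310),('mic',60,320),('m2',100,325),('m3',30,265),('petri',236,408),('beak',628,316),('b2',640,325)]:
    print(n,P[int(v/1.5),int(u/1.5)].round(3))
m=(P[...,2]>.06)&(P[...,1]>.3)&(P[...,0]>.2); q=P[m]
for lo,hi in[(.06,.15),(.15,.25),(.25,.4),(.4,.8)]:
    s=q[(q[:,2]>lo)&(q[:,2]<hi)]; print(lo,hi,len(s),s.min(0) if len(s) else'',s.max(0) if len(s) else '')
E
```

```text
cyl [0.199 0.812 0.531]
cylbot [0.191 0.859 0.479]
cylL [0.24  0.84  0.503]
cylR [0.044 0.341 0.001]
mic eye [0.37  0.617 0.437]
eye2 [0.318 0.647 0.441]
mhead [0.4   0.698 0.382]
marm [0.431 0.742 0.337]
slide [ 0.324 -0.326  0.035]
beaker [ 0.455 -0.495  0.066]
petri [0.301 0.317 0.018]
mic [0.443 0.646 0.154]
mic [0.425 0.606 0.15 ]
m2 [0.429 0.575 0.037]
m3 [0.548 0.733 0.029]
petri [0.273 0.296 0.017]
beak [ 0.475 -0.476  0.05 ]
b2 [ 0.368 -0.217  0.823]
0.06 0.15 2627 [0.30894191 0.30003925 0.06000293] [0.94473143 0.77050918 0.14999532]
0.15 0.25 1226 [0.30900848 0.60257002 0.15000488] [0.5058966  0.72768723 0.24252383]
0.25 0.4 253 [0.34515929 0.60372282 0.2609612 ] [0.42932092 0.65265435 0.36705995]
0.4 0.8 0
```

```bash
cat >> h.py <<'E'
HZ=manip.hold_point_z
def rotm(ang,pitch=0):
    x=np.array([0,0,-1.]); z=np.array([np.cos(ang),np.sin(ang),0]); y=np.cross(z,x); return np.c_[x,y,z]
def plan(g,ang=None,Rt=None,verbose=True):
    """g grasp point world, ang jaw direction deg"""
    s=manip.read_state(); p=np.array(s['eef_pos']); Rc=R.from_quat(s['eef_rot']).as_matrix()
    if Rt is None:
        if ang is None: Rt=Rc
        else:
            c=[rotm(np.radians(ang)),rotm(np.radians(ang)+np.pi)]
            Rt=min(c,key=lambda M:R.from_matrix(Rc.T@M).magnitude())
    t=np.array(g,float)-Rt[:,0]*HZ
    off=Rc.T@(t-p)/.75; rv=R.from_matrix(Rc.T@Rt).as_rotvec()/np.pi
    print('offset',off.round(4).tolist(),'rot',rv.round(4).tolist(),'dist mm',round(np.linalg.norm(t-p)*1000))
def where():
    s=manip.read_state(); Rc=R.from_quat(s['eef_rot']).as_matrix(); 
    print('t',round(s['t'],2),'grasp',(s['eef_pos']+Rc[:,0]*HZ).round(4),'tip',(s['eef_pos']+Rc[:,0]*.191).round(4),'x',Rc[:,0].round(3),'jaw',Rc[:,2].round(3),np.degrees(np.arctan2(Rc[1,2],Rc[0,2])).round(2),'q',np.round(s['qpos'],2),'w',round(s['grip_width'],4),'F',np.round(s['contact_force'],1))
E
python3 - <<'E'
from h import *
where()
uv=lambda a:[(320+x/5,120+y/5) for x,y in a]
q=atz('top',uv([(64,241),(217,237),(69,306),(220,299)]),.0525);print(q.round(4),q.mean(0))
q=atz('top',uv([(78,440),(232,437),(82,483),(235,475)]),.046);print(q.round(4),q.mean(0))
im,d=load('top');P=cloud('top',d)
print(P[165:186:3,345].round(3)); print(P[174,330:368:3].round(3))
plan([.579,-.264,.2],4)
E
```

```text
t 0.1 grasp [ 0.2795 -0.5587  0.2322] tip [ 0.2795 -0.5587  0.2132] x [-0.     0.001 -1.   ] jaw [ 0.447 -0.894 -0.001] -63.43 q [-1.2   0.49  1.35 -0.    1.3  -0.1 ] w 0.0911 F [-0.5 -0.4 -0.4]
[[ 0.594  -0.2187  0.0525]
 [ 0.5992 -0.3115  0.0525]
 [ 0.5545 -0.2217  0.0525]
 [ 0.5613 -0.3129  0.0525]] [ 0.57723934 -0.26619695  0.0525    ]
[[ 0.4749 -0.2282  0.046 ]
 [ 0.479  -0.3208  0.046 ]
 [ 0.4492 -0.2306  0.046 ]
 [ 0.4563 -0.3224  0.046 ]] [ 0.46484802 -0.2754728   0.046     ]
[[ 0.614 -0.263  0.013]
 [ 0.597 -0.256  0.048]
 [ 0.587 -0.256  0.048]
 [ 0.578 -0.256  0.051]
 [ 0.568 -0.255  0.052]
 [ 0.561 -0.257  0.043]
 [ 0.557 -0.263  0.013]]
[[ 0.574 -0.208  0.065]
 [ 0.576 -0.219  0.054]
 [ 0.577 -0.229  0.051]
 [ 0.578 -0.238  0.048]
 [ 0.576 -0.245  0.059]
 [ 0.578 -0.256  0.051]
 [ 0.577 -0.264  0.054]
 [ 0.579 -0.275  0.046]
 [ 0.577 -0.282  0.056]
 [ 0.578 -0.292  0.054]
 [ 0.578 -0.301  0.054]
 [ 0.58  -0.312  0.045]
 [ 0.577 -0.316  0.065]]
offset [0.0432, 0.533, -0.1729] rot [-0.3746, -0.0003, -0.0002] dist mm 421
```

jog_arm:
  commands:
    - {"offset":[0.04,0.533,-0.173],"rot":[-0.375,0,0]}
    - {"offset":[0.04,0.533,-0.173],"rot":[-0.375,0,0]}
    - {"offset":[0.04,0.533,-0.173],"rot":[-0.375,0,0]}
    - {"offset":[0.04,0.533,-0.173],"rot":[-0.375,0,0]}
    - {"offset":[0.04,0.533,-0.173],"rot":[-0.375,0,0]}
    - {"offset":[0.04,0.533,-0.173],"rot":[-0.375,0,0]}
    - {"offset":[0.04,0.533,-0.173],"rot":[-0.375,0,0]}
    - {"offset":[0.04,0.533,-0.173],"rot":[-0.375,0,0]}
    - {"offset":[0.04,0.533,-0.173],"rot":[-0.375,0,0]}
    - {"offset":[0.04,0.533,-0.173],"rot":[-0.375,0,0]}
    - {"offset":[0.04,0.533,-0.173],"rot":[-0.375,0,0]}

```text
t: 1.48
eef_pos: [0.5784, -0.2648, 0.3745]
eef_rot: [-0.024, 0.707, 0.025, 0.707]
contact_force: [-0.4, 0.4, -0.7]
grip_width: 0.0912
```

```bash
python3 - <<'E'
from h import *
where(); plan([.577,-.266,.037],4); snap('top','top1.png')
E
```

```text
t 1.48 grasp [ 0.5784 -0.2646  0.2025] tip [ 0.5784 -0.2646  0.1835] x [-0.     0.001 -1.   ] jaw [ 0.998  0.07  -0.   ] 3.99 q [-0.52  0.54  1.35  0.    1.25 -0.59] w 0.0912 F [-0.4  0.4 -0.7]
offset [0.2207, -0.0017, -0.002] rot [-0.0001, -0.0001, -0.0003] dist mm 166
```

View pics/top1.png

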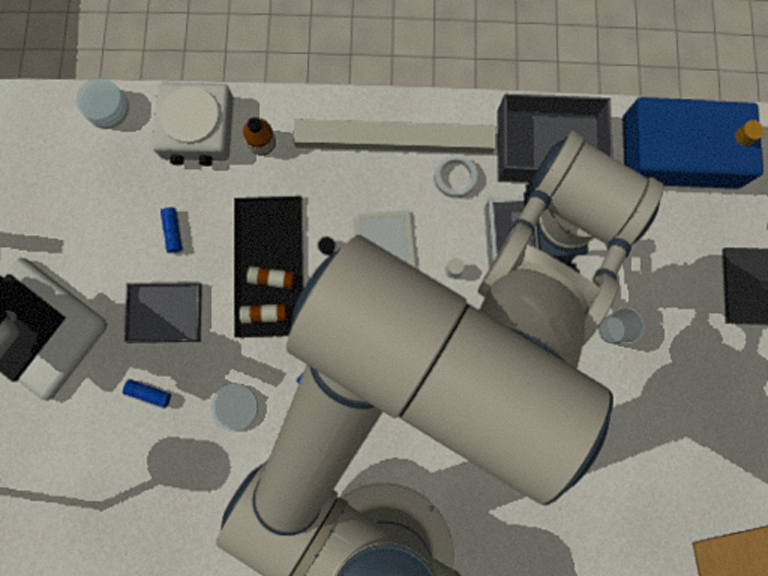

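jog_arm:
  commands:
    - {"offset":[0.08,-0.002,-0.002],"rot":[0,0,0]}
    - {"offset":[0.15,-0.002,-0.002],"rot":[0,0,0]}
    - {"offset":[0.19,-0.002,-0.002],"rot":[0,0,0]}
    - {"offset":[0.22,-0.002,-0.002],"rot":[0,0,0]}
    - {"offset":[0.22,-0.002,-0.002],"rot":[0,0,0]}
    - {"offset":[0.22,-0.002,-0.002],"rot":[0,0,0]}

```text
t: 2.28
eef_pos: [0.5771, -0.2664, 0.2099]
eef_rot: [-0.024, 0.707, 0.025, 0.707]
contact_force: [-0.7, -0.4, -0.6]
grip_width: 0.0913
```

jog_arm:
  commands:
    - {"offset":[0,0,0],"rot":[0,0,0]}
    - {"offset":[0,0,0],"rot":[0,0,0]}
    - {"offset":[0,0,0],"rot":[0,0,0]}
    - {"offset":[0,0,0],"rot":[0,0,0]}
    - {"offset":[0,0,0],"rot":[0,0,0]}
    - {"offset":[0,0,0],"rot":[0,0,0]}
  claw: 1

```text
t: 3.02
eef_pos: [0.5771, -0.2664, 0.2101]
eef_rot: [-0.024, 0.707, 0.025, 0.707]
contact_force: [0.6, 0.3, 2.1]
grip_width: 0.0409
```

```bash
python3 - <<'E'
from h import *
where();plan([.577,-.266,.2],4)
E
```

```text
t 3.02 grasp [ 0.5772 -0.2663  0.0381] tip [ 0.5772 -0.2663  0.0191] x [ 0.     0.001 -1.   ] jaw [0.998 0.069 0.   ] 3.97 q [-0.53  0.73  1.49  0.    0.92 -0.6 ] w 0.0409 F [0.6 0.3 2.1]
offset [-0.2159, 0.0007, -0.0001] rot [-0.0001, 0.0001, -0.0002] dist mm 162
```

jog_arm:
  commands:
    - {"offset":[-0.05,0,0],"rot":[0,0,0]}
    - {"offset":[-0.12,0,0],"rot":[0,0,0]}
    - {"offset":[-0.19,0,0],"rot":[0,0,0]}
    - {"offset":[-0.216,0,0],"rot":[0,0,0]}
    - {"offset":[-0.216,0,0],"rot":[0,0,0]}
    - {"offset":[-0.216,0,0],"rot":[0,0,0]}

```text
t: 3.78
eef_pos: [0.5768, -0.2664, 0.3707]
eef_rot: [-0.024, 0.707, 0.025, 0.706]
contact_force: [-0.3, 0.3, -1.0]
grip_width: 0.041
```

```bash
python3 - <<'E'
from h import *
where();plan([.462,.44,.2],1)
E
```

```text
t 3.77 grasp [ 0.5765 -0.2661  0.1987] tip [ 0.5765 -0.2661  0.1797] x [-0.002  0.002 -1.   ] jaw [ 0.998  0.069 -0.001] 3.97 q [-0.53  0.54  1.36  0.    1.24 -0.6 ] w 0.041 F [-0.3  0.3 -1. ]
offset [0.0, 0.9502, -0.0874] rot [0.0165, -0.0005, -0.0006] dist mm 716
```

jog_arm:
  commands:
    - {"offset":[0,0.06,-0.005],"rot":[0.017,0,0]}
    - {"offset":[0,0.95,-0.087],"rot":[0.017,0,0]}
    - {"offset":[0,0.95,-0.087],"rot":[0.017,0,0]}
    - {"offset":[0,0.95,-0.087],"rot":[0.017,0,0]}
    - {"offset":[0,0.95,-0.087],"rot":[0.017,0,0]}
    - {"offset":[0,0.95,-0.087],"rot":[0.017,0,0]}
    - {"offset":[0,0.95,-0.087],"rot":[0.017,0,0]}
    - {"offset":[0,0.95,-0.087],"rot":[0.017,0,0]}
    - {"offset":[0,0.95,-0.087],"rot":[0.017,0,0]}
    - {"offset":[0,0.95,-0.087],"rot":[0.017,0,0]}
    - {"offset":[0,0.95,-0.087],"rot":[0.017,0,0]}
    - {"offset":[0,0.95,-0.087],"rot":[0.017,0,0]}

```text
t: 5.28
eef_pos: [0.4612, 0.4423, 0.3701]
eef_rot: [-0.006, 0.708, 0.006, 0.706]
contact_force: [0.9, -0.1, -0.9]
grip_width: 0.0404
```

```bash
python3 - <<'E'
from h import *
where();plan([.462,.44,.2],1);plan([.462,.44,.033],1);snap('top','top2.png');snap('side','side2.png')
E
```

```text
t 5.28 grasp [0.4606 0.4423 0.1981] tip [0.4605 0.4423 0.1791] x [-0.004  0.    -1.   ] jaw [ 1.     0.017 -0.004] 0.99 q [0.67 0.55 1.35 0.   1.25 0.65] w 0.0404 F [ 0.9 -0.1 -0.9]
offset [-0.0025, -0.003, 0.001] rot [-0.0001, -0.0011, -0.0001] dist mm 3
offset [0.2202, -0.0031, 0.0018] rot [-0.0001, -0.0011, -0.0001] dist mm 165
```

View pics/top2.png

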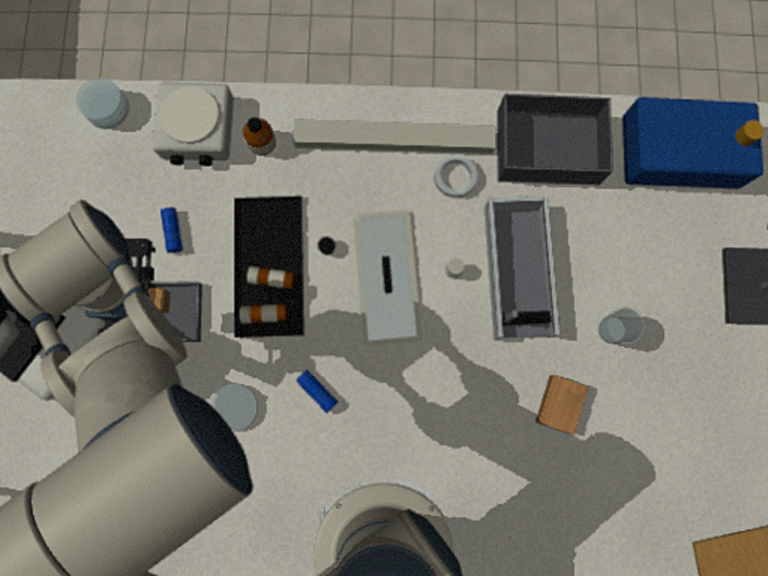

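View pics/side2.png

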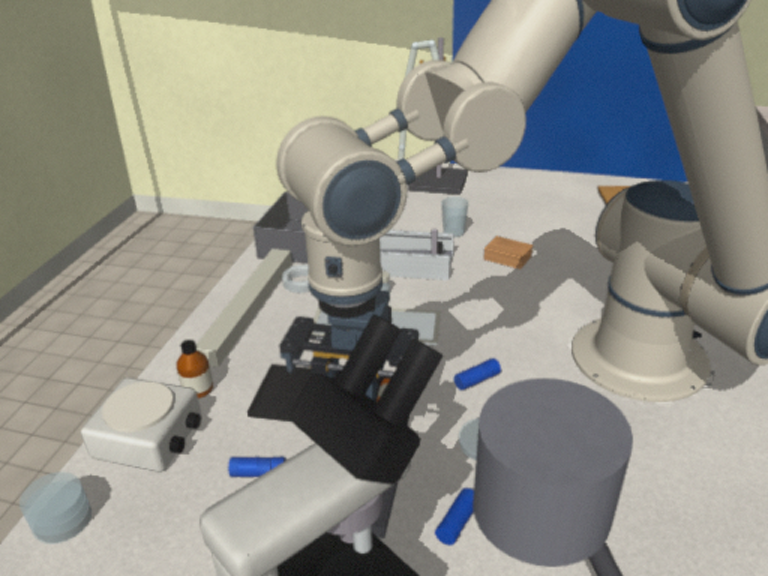

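```bash
python3 - <<'E'
from h import *
im,d=load('top');P=cloud('top',d)
q=P[(P[...,1]>.3)&(P[...,2]>.3)]
for lo in np.arange(.3,.9,.05):
    s=q[(q[:,2]>lo)&(q[:,2]<lo+.05)]
    if len(s): i=s[:,1].argmax(); print(lo.round(2),len(s),s[i].round(3),s.min(0).round(2),s.max(0).round(2))
im,d=load('top');print(P[int(300/1.5),int(160/1.5)],P[int(300/1.5),int(190/1.5)])
E
```

```text
0.3 289 [0.345 0.635 0.3  ] [0.35 0.4  0.3 ] [0.55 0.63 0.35]
0.35 204 [0.399 0.613 0.354] [0.4  0.4  0.35] [0.48 0.61 0.4 ]
0.4 208 [0.42  0.46  0.407] [0.41 0.4  0.4 ] [0.45 0.46 0.45]
0.45 225 [0.413 0.444 0.477] [0.41 0.36 0.45] [0.48 0.44 0.49]
0.5 529 [0.471 0.513 0.543] [0.37 0.3  0.5 ] [0.55 0.51 0.55]
0.55 4473 [0.468 0.513 0.554] [0.33 0.3  0.55] [0.54 0.51 0.6 ]
0.6 1608 [0.331 0.423 0.605] [0.26 0.3  0.6 ] [0.42 0.42 0.65]
0.65 580 [0.285 0.36  0.651] [0.26 0.3  0.65] [0.34 0.36 0.7 ]
0.7 478 [0.253 0.335 0.701] [0.23 0.3  0.7 ] [0.31 0.33 0.75]
0.75 223 [0.184 0.368 0.787] [0.18 0.3  0.75] [0.25 0.37 0.8 ]
0.8 1930 [0.181 0.36  0.802] [0.13 0.3  0.8 ] [0.22 0.36 0.84]
[0.45794403 0.40396972 0.21360869] [0.48765063 0.40646298 0.00118032]
```

jog_arm:
  commands:
    - {"offset":[0.08,-0.003,0.002],"rot":[0,0,0]}
    - {"offset":[0.15,-0.003,0.002],"rot":[0,0,0]}
    - {"offset":[0.19,-0.003,0.002],"rot":[0,0,0]}
    - {"offset":[0.21,-0.003,0.002],"rot":[0,0,0]}
    - {"offset":[0.221,-0.003,0.002],"rot":[0,0,0]}
    - {"offset":[0.221,-0.003,0.002],"rot":[0,0,0]}
    - {"offset":[0.221,-0.003,0.002],"rot":[0,0,0]}

```text
t: 6.25
eef_pos: [0.4621, 0.4418, 0.2052]
eef_rot: [-0.006, 0.708, 0.008, 0.706]
contact_force: [-0.3, 0.1, -1.4]
grip_width: 0.0411
```

jog_arm:
  commands:
    - {"offset":[0,0,0],"rot":[0,0,0]}
    - {"offset":[0,0,0],"rot":[0,0,0]}
    - {"offset":[0,0,0],"rot":[0,0,0]}
    - {"offset":[0,0,0],"rot":[0,0,0]}
  claw: 0.1

```text
t: 6.75
eef_pos: [0.4621, 0.4418, 0.2053]
eef_rot: [-0.006, 0.708, 0.008, 0.706]
contact_force: [-0.6, 0.4, -1.1]
grip_width: 0.0408
```

jog_arm:
  commands:
    - {"offset":[-0.06,0,0],"rot":[0,0,0]}
    - {"offset":[-0.14,0,0],"rot":[0,0,0]}
    - {"offset":[-0.2,0,0],"rot":[0,0,0]}
    - {"offset":[-0.22,0,0],"rot":[0,0,0]}
    - {"offset":[-0.22,0,0],"rot":[0,0,0]}
  claw: -0.1

```text
t: 7.38
eef_pos: [0.4625, 0.4415, 0.3707]
eef_rot: [-0.006, 0.707, 0.008, 0.707]
contact_force: [0.2, 0.7, -0.9]
grip_width: 0.0502
```

```bash
python3 - <<'E'
from h import *
where();plan([.537,.35,.2],-7)
E
```

```text
t 7.38 grasp [0.4623 0.442  0.1987] tip [0.4623 0.4421 0.1797] x [-0.001  0.003 -1.   ] jaw [ 1.     0.02  -0.001] 1.12 q [0.67 0.55 1.35 0.   1.25 0.65] w 0.0502 F [ 0.2  0.7 -0.9]
offset [-0.0022, -0.1239, 0.097] rot [0.0451, -0.0004, -0.001] dist mm 118
```

jog_arm:
  commands:
    - {"offset":[0,-0.3,0],"rot":[0,0,0]}
    - {"offset":[0,-0.3,0],"rot":[0,0,0]}
    - {"offset":[0,-0.3,0],"rot":[0,0,0]}
    - {"offset":[0,-0.3,0],"rot":[0,0,0]}
    - {"offset":[0,-0.3,0],"rot":[0,0,0]}

```text
t: 8.0
eef_pos: [0.4665, 0.2142, 0.3684]
eef_rot: [-0.005, 0.709, 0.007, 0.706]
contact_force: [0.3, 1.0, 0.2]
grip_width: 0.05
```

```bash
python3 - <<'E'
from h import *
where();snap('top','top3.png')
E
```

```text
t 8.0 grasp [0.4658 0.2146 0.1964] tip [0.4657 0.2146 0.1774] x [-0.004  0.002 -1.   ] jaw [ 1.     0.017 -0.004] 0.95 q [0.31 0.38 1.66 0.   1.1  0.3 ] w 0.05 F [0.3 1.  0.2]
```

View pics/top3.png

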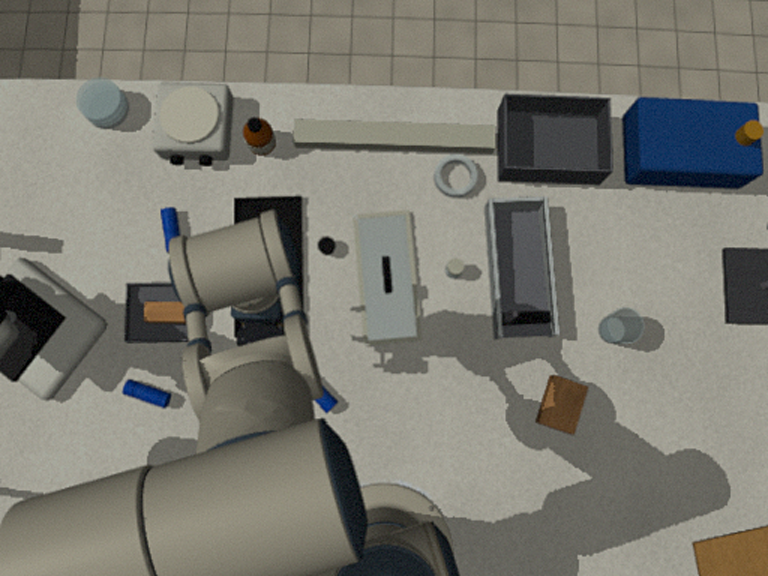

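```bash
python3 - <<'E'
from h import *
uv=lambda a:[(75+x/5,120+y/5) for x,y in a]
for n,a in (('A',[(458,290),(602,306),(447,342),(600,362)]),('B',[(422,425),(574,413),(426,478),(579,467)])):
    q=atz('top',uv(a),.022); L=(q[0]+q[2])/2; Rr=(q[1]+q[3])/2; print(n,q.mean(0).round(4),np.degrees(np.arctan2(*(L-Rr)[1::-1])).round(1),np.linalg.norm(L-Rr))
z=np.load('top.npz')
plan([.537,.2385,.12],-7)
plan([.462,.25,.12],4)
E
```

```text
A [0.5354 0.2389 0.022 ] 84.6 0.09099139105919986
B [0.4614 0.2511 0.022 ] 96.0 0.09190031877110724
offset [0.1019, 0.0287, 0.0946] rot [0.0444, -0.0012, -0.0007] dist mm 106
offset [0.1023, 0.0458, -0.0051] rot [-0.0167, -0.0011, -0.0008] dist mm 84
```

jog_arm:
  commands:
    - {"offset":[0.02,0.029,0.094],"rot":[0.038,0,0]}
    - {"offset":[0.06,0.029,0.094],"rot":[0.038,0,0]}
    - {"offset":[0.1,0.029,0.094],"rot":[0.038,0,0]}
    - {"offset":[0.1,0.029,0.094],"rot":[0.038,0,0]}
    - {"offset":[0.1,0.029,0.094],"rot":[0.038,0,0]}

```text
t: 8.68
eef_pos: [0.5365, 0.2394, 0.2939]
eef_rot: [0.037, 0.707, -0.035, 0.705]
contact_force: [-1.0, 0.5, 1.0]
grip_width: 0.0505
```

```bash
python3 - <<'E'
from h import *
where();plan([.536,.2385,.026],-6)
snap('side','side3.png')
E
```

```text
t 8.68 grasp [0.5359 0.2398 0.1219] tip [0.5358 0.2399 0.1029] x [-0.004  0.003 -1.   ] jaw [ 0.995 -0.101 -0.004] -5.8 q [0.32 0.57 1.56 0.   1.01 0.42] w 0.0505 F [-1.   0.5  1. ]
offset [0.1279, -0.0015, -0.0001] rot [0.0011, -0.0012, -0.0007] dist mm 96
```

View pics/side3.png

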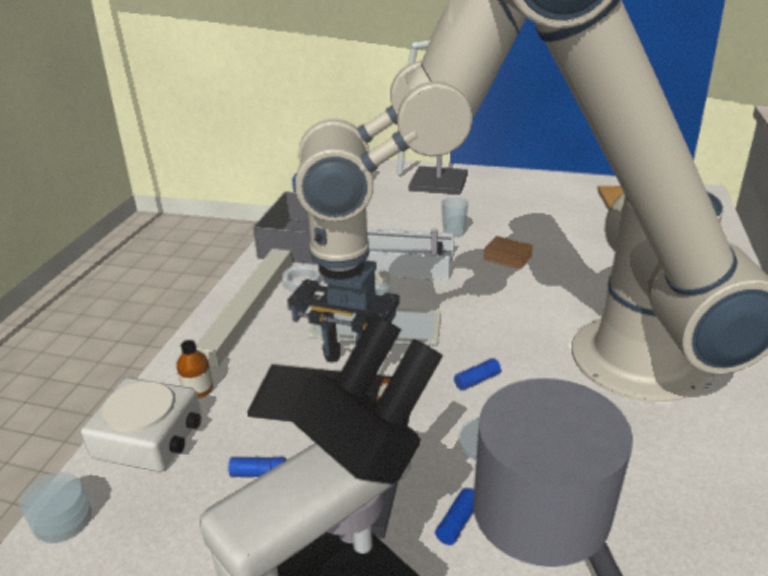

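jog_arm:
  commands:
    - {"offset":[0.06,-0.001,0],"rot":[0,-0.001,0]}
    - {"offset":[0.1,-0.001,0],"rot":[0,-0.001,0]}
    - {"offset":[0.12,-0.001,0],"rot":[0,-0.001,0]}
    - {"offset":[0.128,-0.001,0],"rot":[0,-0.001,0]}
    - {"offset":[0.128,-0.001,0],"rot":[0,-0.001,0]}
    - {"offset":[0.128,-0.001,0],"rot":[0,-0.001,0]}

```text
t: 9.48
eef_pos: [0.5367, 0.2389, 0.1994]
eef_rot: [0.037, 0.705, -0.035, 0.707]
contact_force: [-0.8, 0.8, 1.5]
grip_width: 0.0498
```

jog_arm:
  commands:
    - {"offset":[0,0,0],"rot":[0,0,0]}
    - {"offset":[0,0,0],"rot":[0,0,0]}
    - {"offset":[0,0,0],"rot":[0,0,0]}
    - {"offset":[0,0,0],"rot":[0,0,0]}
    - {"offset":[0,0,0],"rot":[0,0,0]}
  claw: 1

```text
t: 10.1
eef_pos: [0.5369, 0.239, 0.1998]
eef_rot: [0.037, 0.705, -0.035, 0.707]
contact_force: [-0.9, -0.6, 6.2]
grip_width: 0.0335
```

```bash
python3 - <<'E'
from h import *
where();plan([.536,.2385,.2],-6)
E
```

```text
t 10.1 grasp [0.5373 0.2395 0.0278] tip [0.5374 0.2396 0.0088] x [ 0.003  0.003 -1.   ] jaw [ 0.995 -0.101  0.002] -5.81 q [0.32 0.7  1.63 0.   0.81 0.42] w 0.0335 F [-0.9 -0.6  6.2]
offset [-0.2296, 0.0001, -0.0005] rot [0.0011, 0.0008, -0.0011] dist mm 172
```

jog_arm:
  commands:
    - {"offset":[-0.04,0,0],"rot":[0,0,0]}
    - {"offset":[-0.1,0,0],"rot":[0,0,0]}
    - {"offset":[-0.17,0,0],"rot":[0,0,0]}
    - {"offset":[-0.22,0,0],"rot":[0,0,0]}
    - {"offset":[-0.23,0,0],"rot":[0,0,0]}
    - {"offset":[-0.23,0,0],"rot":[0,0,0]}

```text
t: 10.85
eef_pos: [0.5362, 0.2383, 0.3721]
eef_rot: [0.037, 0.705, -0.035, 0.707]
contact_force: [-0.2, -0.5, -0.6]
grip_width: 0.0335
```

```bash
python3 - <<'E'
from h import *
where(); im,d=snap('top','top4.png'); crop('top',320,120,400,240,'c4.png',5); snap('side','side4.png'); crop('side',200,140,320,200,'c4s.png',6)
E
```

```text
t 10.85 grasp [0.5367 0.2389 0.2001] tip [0.5368 0.239  0.1811] x [ 0.003  0.003 -1.   ] jaw [ 0.995 -0.101  0.002] -5.81 q [0.32 0.47 1.48 0.   1.18 0.42] w 0.0335 F [-0.2 -0.5 -0.6]
```

View pics/c4.png

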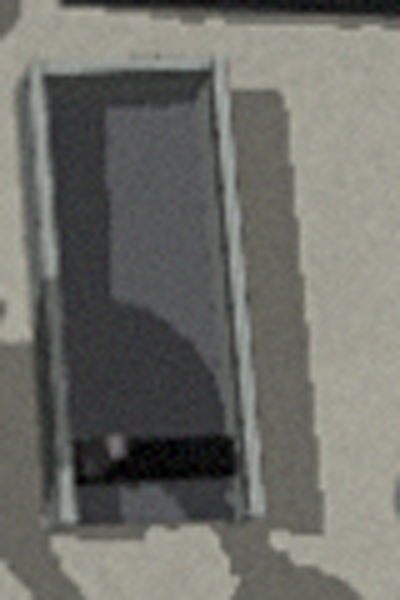

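View pics/top4.png

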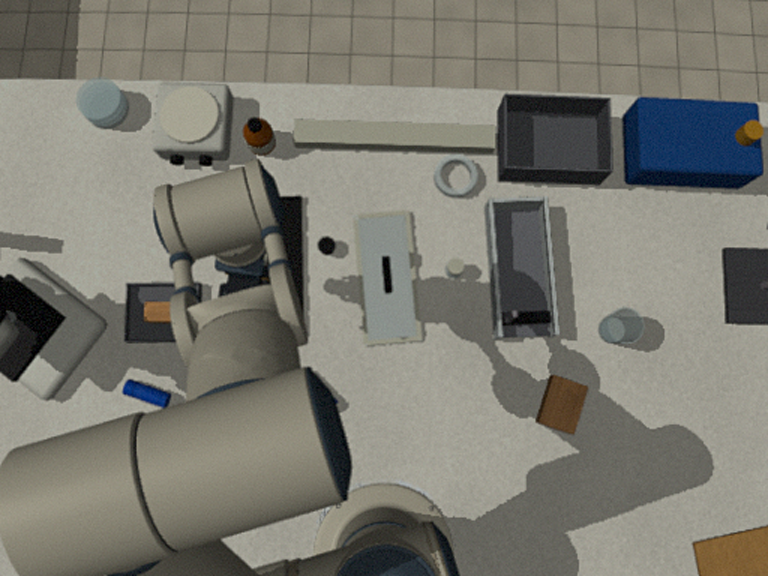

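View pics/c4s.png

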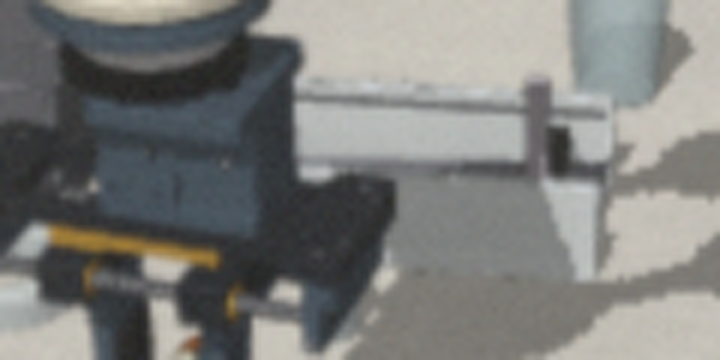

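```bash
python3 - <<'E'
from h import *
im=cv2.imread('pics/side0.png'); im=im[215:290,325:465]; cv2.imwrite('pics/c5.png',cv2.resize(im,None,fx=5,fy=5,interpolation=cv2.INTER_CUBIC))
uv=[(320+x/5,120+y/5) for x,y in [(27,66),(228,57),(56,524),(265,518)]]
q=atz('top',uv,.064)[:,:2]
loc=np.array([[.14,.06],[.14,-.06],[-.14,.06],[-.14,-.06]])
qc=q-q.mean(0); a=np.arctan2((loc[:,0]*qc[:,1]-loc[:,1]*qc[:,0]).sum(),(loc*qc).sum())
M=np.array([[np.cos(a),-np.sin(a)],[np.sin(a),np.cos(a)]])
print('top tray',q.mean(0),np.degrees(a),(q-q.mean(0)-loc@M.T).round(4))
E
```

```text
top tray [ 0.56473522 -0.26484034] 3.7305924910022368 [[-0.002   0.0013]
 [-0.0001 -0.0014]
 [ 0.0017  0.002 ]
 [ 0.0004 -0.0018]]
```

View pics/c5.png

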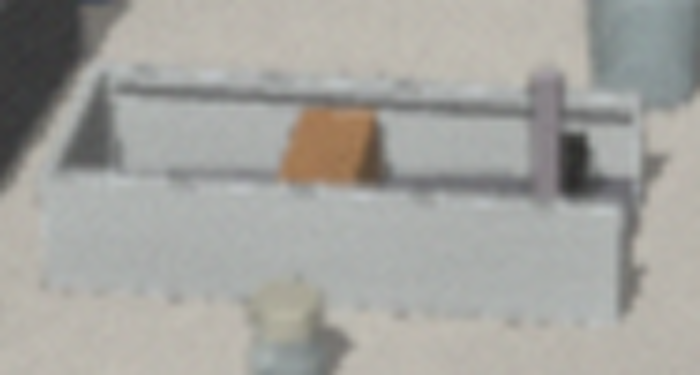

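```bash
python3 - <<'E'
from h import *
loc=np.array([[.14,.06],[.14,-.06],[-.14,.06],[-.14,-.06]])
uvs=np.array([((325+x/5)/1.5,(215+y/5)/1.5) for x,y in [(45,177),(98,66),(627,203),(642,93)]])-.17
uvt=np.array([(320+x/5,120+y/5) for x,y in [(27,66),(228,57),(56,524),(265,518)]])-.4
from scipy.optimize import least_squares
def f(p,which):
    M=np.array([[np.cos(p[2]),-np.sin(p[2])],[np.sin(p[2]),np.cos(p[2])]])
    X=np.c_[loc@M.T+p[:2],np.full(4,.064)]
    o=[]
    if 't' in which:o.append(proj('top',X)-uvt)
    if 's' in which:o.append(proj('side',X)-uvs)
    return np.concatenate(o).ravel()
for w in('t','s','ts'):
    r=least_squares(f,[.565,-.265,.065],args=(w,)); print(w,r.x.round(4),np.degrees(r.x[2]).round(2),r.fun.round(1))
E
```

```text
t [ 0.566  -0.2636  0.0647] 3.71 [ 0.4 -0.6 -0.5 -0.   0.6  0.6 -0.6  0.1]
s [ 0.5656 -0.2627  0.0926] 5.3 [-0.3 -0.1 -0.7 -0.5  0.4  0.7  0.6 -0.5]
ts [ 0.5659 -0.2635  0.0701] 4.01 [ 0.2 -0.5 -0.8 -0.1  0.8  0.7 -0.4 -0.  -0.5 -0.6 -0.2 -1.  -0.1  1.
  0.8 -0.2]
```

```bash
cat >> h.py <<'E'
TR=(.566,-.2635,np.radians(4.0))
def tw(x,y):
    c,s=np.cos(TR[2]),np.sin(TR[2]); return [TR[0]+x*c-y*s, TR[1]+x*s+y*c]
E
python3 - <<'E'
from h import *
print(tw(.088,0)); plan(tw(.088,0)+[.2],4)
E
```

```text
[np.float64(0.6537856364228645), np.float64(-0.257361430310517)]
offset [-0.003, -0.6416, 0.2231] rot [-0.0545, 0.0002, -0.0008] dist mm 509
```

jog_arm:
  commands:
    - {"offset":[-0.003,-0.05,0.017],"rot":[-0.02,0,0]}
    - {"offset":[-0.003,-0.642,0.223],"rot":[-0.054,0,0]}
    - {"offset":[-0.003,-0.642,0.223],"rot":[-0.054,0,0]}
    - {"offset":[-0.003,-0.642,0.223],"rot":[-0.054,0,0]}
    - {"offset":[-0.003,-0.642,0.223],"rot":[-0.054,0,0]}
    - {"offset":[-0.003,-0.642,0.223],"rot":[-0.054,0,0]}
    - {"offset":[-0.003,-0.642,0.223],"rot":[-0.054,0,0]}
    - {"offset":[-0.003,-0.642,0.223],"rot":[-0.054,0,0]}
    - {"offset":[-0.003,-0.642,0.223],"rot":[-0.054,0,0]}
    - {"offset":[-0.003,-0.642,0.223],"rot":[-0.054,0,0]}
    - {"offset":[-0.003,-0.642,0.223],"rot":[-0.054,0,0]}
    - {"offset":[-0.003,-0.642,0.223],"rot":[-0.054,0,0]}

```text
t: 12.45
eef_pos: [0.6536, -0.2565, 0.3716]
eef_rot: [-0.023, 0.707, 0.026, 0.707]
contact_force: [0.7, -0.9, -1.1]
grip_width: 0.0333
```

```bash
python3 - <<'E'
from h import *
where(); plan(tw(.088,0)+[.034],4); im,d=snap('side','side5.png');snap('top','top5.png');crop('side',190,90,320,190,'c5s.png',6)
E
```

```text
t 12.45 grasp [ 0.6536 -0.256   0.1996] tip [ 0.6536 -0.2559  0.1806] x [-0.     0.003 -1.   ] jaw [0.998 0.069 0.   ] 3.97 q [-0.46  0.63  1.17  0.    1.34 -0.53] w 0.0333 F [ 0.7 -0.9 -1.1]
offset [0.2208, -0.0018, 0.0001] rot [-0.0001, 0.0, -0.001] dist mm 166
```

View pics/c5s.png

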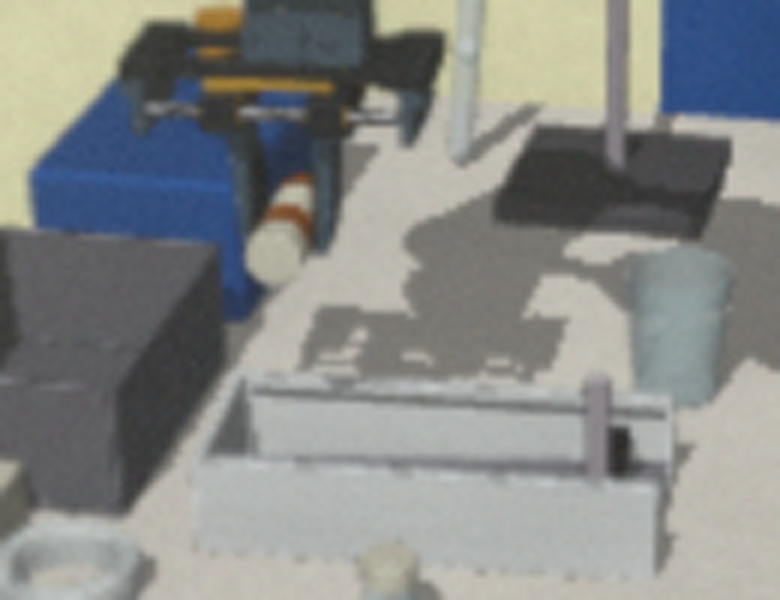

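View pics/top5.png

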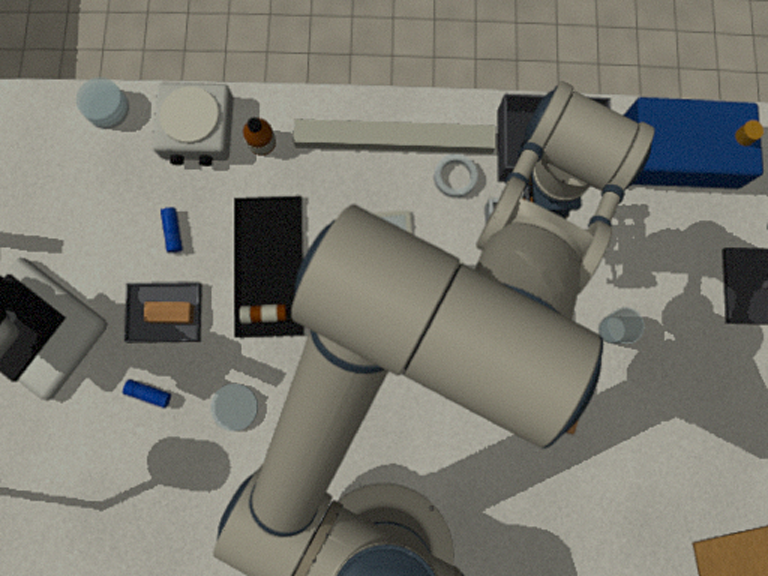

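```bash
python3 - <<'E'
from h import *
z=cv2.imread('pics/top4.png')
im,d=manip.grab_frame('top');P=cloud('top',d)
q=P[(P[...,1]<-.2)&(P[...,1]>-.5)&(P[...,0]>.71)&(P[...,0]<1)&(P[...,2]<.3)]
for lo in np.arange(.0,.3,.03):
    s=q[(q[:,2]>lo)&(q[:,2]<=lo+.03)]
    if len(s): print(lo.round(2),len(s),s.min(0).round(3),s.max(0).round(3))
E
```

```text
0.0 895 [ 0.71 -0.5   0.  ] [ 0.967 -0.2    0.03 ]
0.03 261 [ 0.757 -0.495  0.03 ] [ 0.919 -0.2    0.06 ]
0.06 335 [ 0.757 -0.497  0.06 ] [ 0.92  -0.221  0.09 ]
0.09 136 [ 0.757 -0.5    0.09 ] [ 0.917 -0.222  0.112]
0.24 5 [ 0.723 -0.219  0.26 ] [ 0.73  -0.215  0.267]
0.27 9 [ 0.724 -0.222  0.275] [ 0.736 -0.215  0.3  ]
```

jog_arm:
  commands:
    - {"offset":[0.08,-0.002,-0.01],"rot":[0,0,0]}
    - {"offset":[0.15,-0.002,-0.01],"rot":[0,0,0]}
    - {"offset":[0.19,-0.002,-0.01],"rot":[0,0,0]}
    - {"offset":[0.21,-0.002,-0.01],"rot":[0,0,0]}
    - {"offset":[0.22,-0.002,-0.01],"rot":[0,0,0]}
    - {"offset":[0.22,-0.002,-0.01],"rot":[0,0,0]}
    - {"offset":[0.22,-0.002,-0.01],"rot":[0,0,0]}

```text
t: 13.48
eef_pos: [0.6469, -0.2586, 0.2084]
eef_rot: [-0.024, 0.706, 0.025, 0.708]
contact_force: [-0.3, -0.5, -0.4]
grip_width: 0.0338
```

```bash
python3 - <<'E'
from h import *
where()
E
```

```text
t 13.47 grasp [ 0.6473 -0.2582  0.0364] tip [ 0.6473 -0.2582  0.0174] x [ 0.002  0.002 -1.   ] jaw [0.998 0.069 0.003] 3.97 q [-0.47  0.8   1.32  0.    1.02 -0.54] w 0.0338 F [-0.3 -0.5 -0.4]
```

jog_arm:
  commands:
    - {"offset":[0.004,0,0],"rot":[0,0,0]}
    - {"offset":[0.004,0,0],"rot":[0,0,0]}
    - {"offset":[0.004,0,0],"rot":[0,0,0]}

```text
t: 13.85
eef_pos: [0.647, -0.2587, 0.2057]
eef_rot: [-0.024, 0.706, 0.025, 0.708]
contact_force: [0.3, -0.8, 2.6]
grip_width: 0.0334
```

jog_arm:
  commands:
    - {"offset":[0,0,0],"rot":[0,0,0]}
    - {"offset":[0,0,0],"rot":[0,0,0]}
    - {"offset":[0,0,0],"rot":[0,0,0]}
    - {"offset":[0,0,0],"rot":[0,0,0]}
  claw: 0.1

```text
t: 14.35
eef_pos: [0.647, -0.2587, 0.2056]
eef_rot: [-0.024, 0.706, 0.025, 0.708]
contact_force: [0.2, -0.5, 0.3]
grip_width: 0.0411
```

jog_arm:
  commands:
    - {"offset":[-0.02,0,0],"rot":[0,0,0]}
    - {"offset":[-0.05,0,0],"rot":[0,0,0]}
    - {"offset":[-0.1,0,0],"rot":[0,0,0]}
    - {"offset":[-0.17,0,0],"rot":[0,0,0]}
    - {"offset":[-0.22,0,0],"rot":[0,0,0]}
    - {"offset":[-0.22,0,0],"rot":[0,0,0]}

```text
t: 15.1
eef_pos: [0.647, -0.2591, 0.3753]
eef_rot: [-0.025, 0.704, 0.024, 0.71]
contact_force: [-0.2, -0.1, -0.2]
grip_width: 0.0405
```

```bash
python3 - <<'E'
from h import *
where(); plan([.463,.2505,.2],6); im,d=snap('side','side6.png');crop('side',190,120,320,200,'c6s.png',6)
E
```

```text
t 15.1 grasp [ 0.6485 -0.2594  0.2033] tip [ 0.6487 -0.2594  0.1843] x [ 0.009 -0.002 -1.   ] jaw [0.998 0.069 0.009] 3.97 q [-0.47  0.62  1.19  0.    1.32 -0.54] w 0.0405 F [-0.2 -0.1 -0.2]
offset [0.0012, 0.6948, -0.1977] rot [-0.0113, 0.0028, 0.0007] dist mm 542
```

View pics/c6s.png

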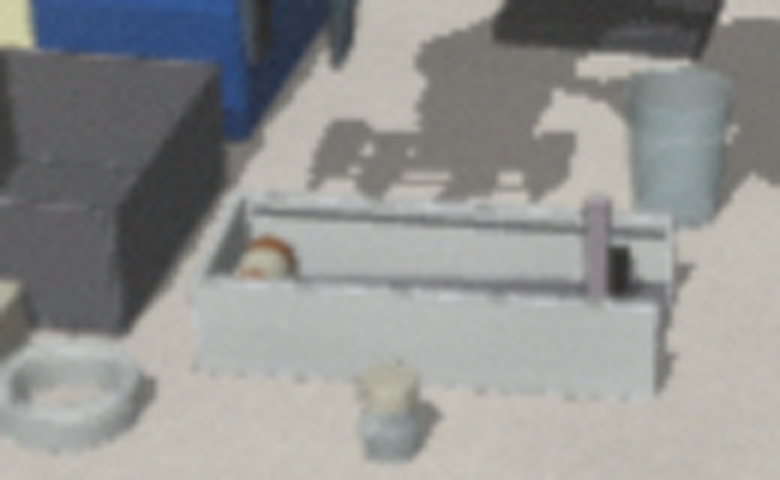

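Vial A lies against the end wall (crop 268,262). Now vial B, last seen at top px (262,313)/1.5, unmoved.

jog_arm:
  commands:
    - {"offset":[0.001,0.695,-0.198],"rot":[-0.011,0.003,0]}
    - {"offset":[0.001,0.695,-0.198],"rot":[-0.011,0.003,0]}
    - {"offset":[0.001,0.695,-0.198],"rot":[-0.011,0.003,0]}
    - {"offset":[0.001,0.695,-0.198],"rot":[-0.011,0.003,0]}
    - {"offset":[0.001,0.695,-0.198],"rot":[-0.011,0.003,0]}
    - {"offset":[0.001,0.695,-0.198],"rot":[-0.011,0.003,0]}
    - {"offset":[0.001,0.695,-0.198],"rot":[-0.011,0.003,0]}
    - {"offset":[0.001,0.695,-0.198],"rot":[-0.011,0.003,0]}
    - {"offset":[0.001,0.695,-0.198],"rot":[-0.011,0.003,0]}
    - {"offset":[0.001,0.695,-0.198],"rot":[-0.011,0.003,0]}
    - {"offset":[0.001,0.695,-0.198],"rot":[-0.011,0.003,0]}
  claw: -0.1

```text
t: 16.52
eef_pos: [0.4622, 0.2505, 0.3706]
eef_rot: [-0.037, 0.708, 0.036, 0.705]
contact_force: [-0.6, -0.9, -0.0]
grip_width: 0.0501
```

```bash
python3 - <<'E'
from h import *
where(); plan([.463,.2505,.12],6); plan([.463,.2505,.026],6); snap('top','top7.png');crop('top',320,120,400,240,'c7.png',4);im=snap('side','side7.png')
E
```

```text
t 16.52 grasp [0.4615 0.2502 0.1986] tip [0.4614 0.2502 0.1796] x [-0.004 -0.001 -1.   ] jaw [ 0.995  0.104 -0.005] 5.97 q [0.38 0.4  1.63 0.   1.12 0.28] w 0.0501 F [-0.6 -0.9 -0. ]
offset [0.1048, 0.0001, 0.0015] rot [-0.0002, -0.0015, 0.0003] dist mm 79
offset [0.2301, 0.0002, 0.0021] rot [-0.0002, -0.0015, 0.0003] dist mm 173
```

View pics/top7.png

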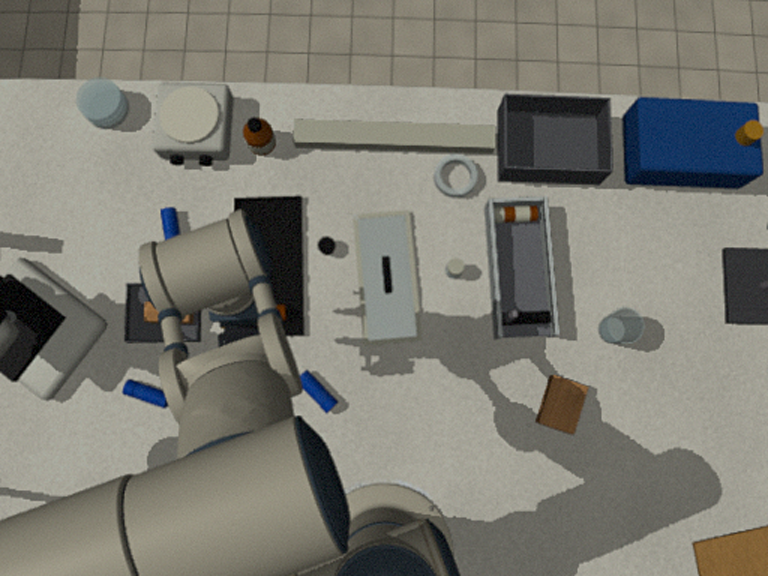

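View pics/side7.png

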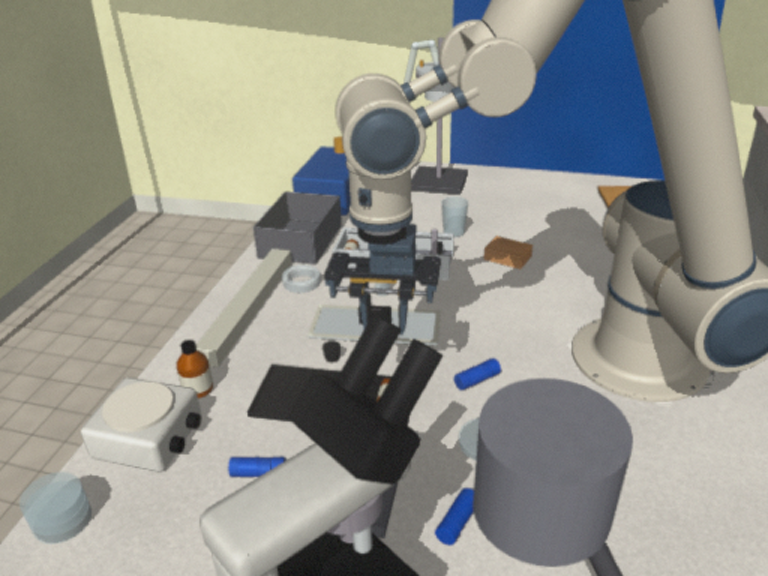

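jog_arm:
  commands:
    - {"offset":[0.08,0,0.001],"rot":[0,-0.001,0]}
    - {"offset":[0.14,0,0.002],"rot":[0,-0.001,0]}
    - {"offset":[0.19,0,0.002],"rot":[0,-0.001,0]}
    - {"offset":[0.22,0,0.002],"rot":[0,-0.001,0]}
    - {"offset":[0.231,0,0.002],"rot":[0,-0.001,0]}
    - {"offset":[0.231,0,0.002],"rot":[0,-0.001,0]}
    - {"offset":[0.231,0,0.002],"rot":[0,-0.001,0]}

```text
t: 17.5
eef_pos: [0.4639, 0.2497, 0.1985]
eef_rot: [-0.036, 0.706, 0.036, 0.706]
contact_force: [0.8, 0.1, 1.3]
grip_width: 0.0499
```

jog_arm:
  commands:
    - {"offset":[0,0,0],"rot":[0,0,0]}
    - {"offset":[0,0,0],"rot":[0,0,0]}
    - {"offset":[0,0,0],"rot":[0,0,0]}
    - {"offset":[0,0,0],"rot":[0,0,0]}
    - {"offset":[0,0,0],"rot":[0,0,0]}
  claw: 1

```text
t: 18.12
eef_pos: [0.4641, 0.2498, 0.199]
eef_rot: [-0.036, 0.706, 0.036, 0.707]
contact_force: [0.4, -0.6, 7.8]
grip_width: 0.0335
```

jog_arm:
  commands:
    - {"offset":[-0.04,0,0],"rot":[0,0,0]}
    - {"offset":[-0.1,0,0],"rot":[0,0,0]}
    - {"offset":[-0.17,0,0],"rot":[0,0,0]}
    - {"offset":[-0.22,0,0],"rot":[0,0,0]}
    - {"offset":[-0.23,0,0],"rot":[0,0,0]}
    - {"offset":[-0.23,0,0],"rot":[0,0,0]}

```text
t: 18.88
eef_pos: [0.4636, 0.2498, 0.3714]
eef_rot: [-0.036, 0.706, 0.036, 0.707]
contact_force: [0.1, 0.2, -0.9]
grip_width: 0.033
```

```bash
python3 - <<'E'
from h import *
where(); plan(tw(.043,0)+[.2],4)
E
```

```text
t 18.88 grasp [0.4639 0.2498 0.1994] tip [0.4639 0.2498 0.1804] x [ 0.002 -0.    -1.   ] jaw [0.995 0.102 0.002] 5.88 q [ 0.38  0.39  1.63 -0.    1.12  0.28] w 0.033 F [ 0.1  0.2 -0.9]
offset [-0.0005, -0.6967, 0.123] rot [0.0104, 0.0005, 0.0001] dist mm 531
```

jog_arm:
  commands:
    - {"offset":[0,-0.05,0.009],"rot":[0.01,0,0]}
    - {"offset":[0,-0.697,0.123],"rot":[0.01,0,0]}
    - {"offset":[0,-0.697,0.123],"rot":[0.01,0,0]}
    - {"offset":[0,-0.697,0.123],"rot":[0.01,0,0]}
    - {"offset":[0,-0.697,0.123],"rot":[0.01,0,0]}
    - {"offset":[0,-0.697,0.123],"rot":[0.01,0,0]}
    - {"offset":[0,-0.697,0.123],"rot":[0.01,0,0]}
    - {"offset":[0,-0.697,0.123],"rot":[0.01,0,0]}
    - {"offset":[0,-0.697,0.123],"rot":[0.01,0,0]}
    - {"offset":[0,-0.697,0.123],"rot":[0.01,0,0]}
    - {"offset":[0,-0.697,0.123],"rot":[0.01,0,0]}
    - {"offset":[0,-0.697,0.123],"rot":[0.01,0,0]}

```text
t: 20.38
eef_pos: [0.6087, -0.2595, 0.3709]
eef_rot: [-0.025, 0.707, 0.026, 0.707]
contact_force: [0.4, 0.3, -1.1]
grip_width: 0.0334
```

```bash
python3 - <<'E'
from h import *
where(); plan(tw(.043,0)+[.036],4); im,d=snap('side','side8.png');crop('side',190,90,320,190,'c8s.png',6)
E
```

```text
t 20.38 grasp [ 0.6087 -0.2594  0.1989] tip [ 0.6088 -0.2594  0.1799] x [ 0.     0.001 -1.   ] jaw [0.997 0.072 0.   ] 4.14 q [-0.49  0.58  1.29  0.    1.28 -0.57] w 0.0334 F [ 0.4  0.3 -1.1]
offset [0.2172, -0.0015, 0.0001] rot [0.0008, 0.0001, -0.0003] dist mm 163
```

View pics/c8s.png

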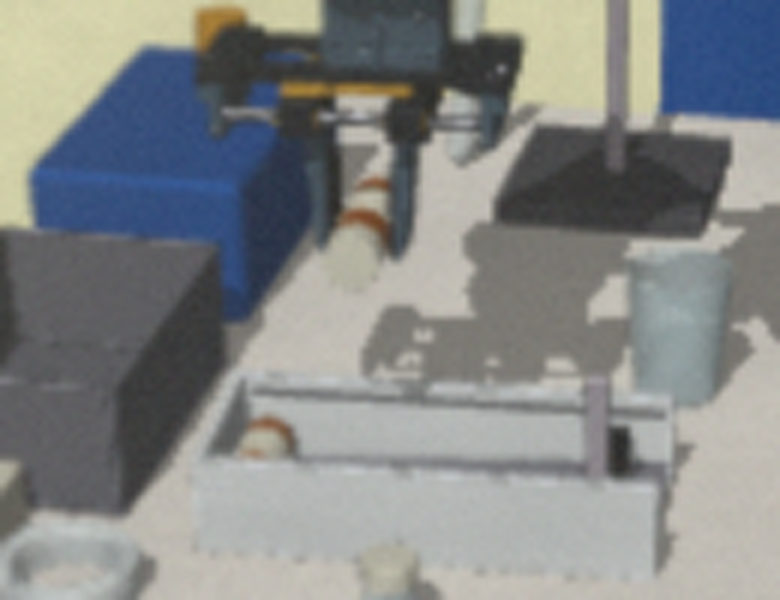

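jog_arm:
  commands:
    - {"offset":[0.08,-0.001,0],"rot":[0,0,0]}
    - {"offset":[0.15,-0.001,0],"rot":[0,0,0]}
    - {"offset":[0.19,-0.001,0],"rot":[0,0,0]}
    - {"offset":[0.21,-0.001,0],"rot":[0,0,0]}
    - {"offset":[0.221,-0.001,0],"rot":[0,0,0]}
    - {"offset":[0.221,-0.001,0],"rot":[0,0,0]}
    - {"offset":[0.221,-0.001,0],"rot":[0,0,0]}

```text
t: 21.3
eef_pos: [0.6093, -0.2602, 0.2066]
eef_rot: [-0.026, 0.706, 0.026, 0.707]
contact_force: [0.1, 0.5, 0.0]
grip_width: 0.0337
```

jog_arm:
  commands:
    - {"offset":[0,0,0],"rot":[0,0,0]}
    - {"offset":[0,0,0],"rot":[0,0,0]}
    - {"offset":[0,0,0],"rot":[0,0,0]}
    - {"offset":[0,0,0],"rot":[0,0,0]}
  claw: 0.1

```text
t: 21.8
eef_pos: [0.6094, -0.2603, 0.2066]
eef_rot: [-0.026, 0.706, 0.026, 0.707]
contact_force: [0.3, 0.0, 0.7]
grip_width: 0.0411
```

jog_arm:
  commands:
    - {"offset":[-0.02,0,0],"rot":[0,0,0]}
    - {"offset":[-0.05,0,0],"rot":[0,0,0]}
    - {"offset":[-0.1,0,0],"rot":[0,0,0]}
    - {"offset":[-0.17,0,0],"rot":[0,0,0]}
    - {"offset":[-0.22,0,0],"rot":[0,0,0]}
    - {"offset":[-0.22,0,0],"rot":[0,0,0]}

```text
t: 22.55
eef_pos: [0.6094, -0.2604, 0.376]
eef_rot: [-0.027, 0.704, 0.024, 0.709]
contact_force: [0.1, 0.1, -0.7]
grip_width: 0.0405
```

```bash
python3 - <<'E'
from h import *
where(); plan(tw(-.2,-.022)+[.2],4); im,d=snap('side','side9.png');crop('side',190,120,320,200,'c9s.png',6)
E
```

```text
t 22.55 grasp [ 0.6108 -0.261   0.204 ] tip [ 0.611  -0.2611  0.185 ] x [ 0.008 -0.003 -1.   ] jaw [0.997 0.073 0.008] 4.16 q [-0.49  0.57  1.28  0.    1.28 -0.57] w 0.0405 F [ 0.1  0.1 -0.7]
offset [0.0029, -0.0285, -0.3248] rot [0.0009, 0.0025, 0.0013] dist mm 245
```

View pics/c9s.png

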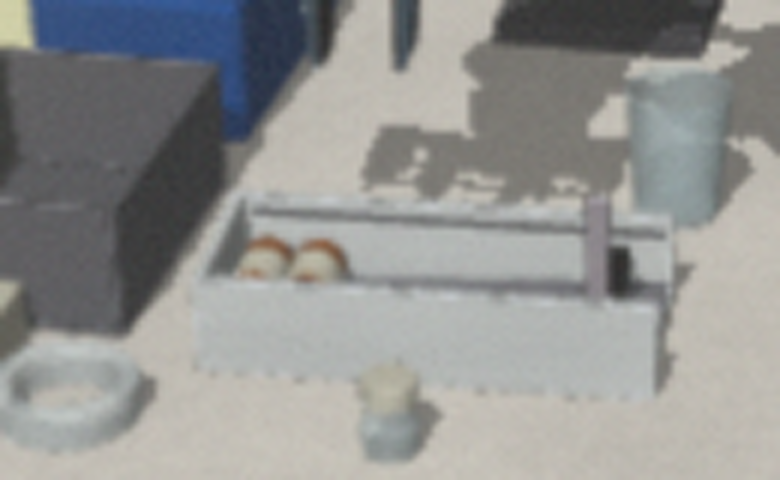

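jog_arm:
  commands:
    - {"offset":[0.002,-0.028,-0.3],"rot":[0.001,0.002,0]}
    - {"offset":[0.002,-0.028,-0.3],"rot":[0.001,0.002,0]}
    - {"offset":[0.002,-0.028,-0.3],"rot":[0.001,0.002,0]}
    - {"offset":[0.002,-0.028,-0.3],"rot":[0.001,0.002,0]}
    - {"offset":[0.002,-0.028,-0.3],"rot":[0.001,0.002,0]}
    - {"offset":[0.002,-0.028,-0.3],"rot":[0.001,0.002,0]}
    - {"offset":[0.002,-0.028,-0.3],"rot":[0.001,0.002,0]}
  claw: 1

```text
t: 23.48
eef_pos: [0.3869, -0.2974, 0.3709]
eef_rot: [-0.026, 0.707, 0.024, 0.706]
contact_force: [0.0, 0.5, 0.4]
grip_width: 0.0006
```

```bash
python3 - <<'E'
from h import *
where(); plan(tw(-.178,-.023)+[.049],4); im,d=snap('top','top10.png');crop('top',320,110,420,240,'c10.png',5);snap('side','side10.png');crop('side',190,90,320,190,'c10s.png',6)
E
```

```text
t 23.48 grasp [ 0.3867 -0.2977  0.1989] tip [ 0.3867 -0.2978  0.1799] x [-0.001 -0.002 -1.   ] jaw [ 0.998  0.07  -0.001] 4.02 q [-0.78  0.34  1.72 -0.    1.08 -0.85] w 0.0006 F [0.  0.5 0.4]
offset [0.1998, -0.0019, 0.0043] rot [0.0001, -0.0004, 0.0006] dist mm 150
```

View pics/c10.png

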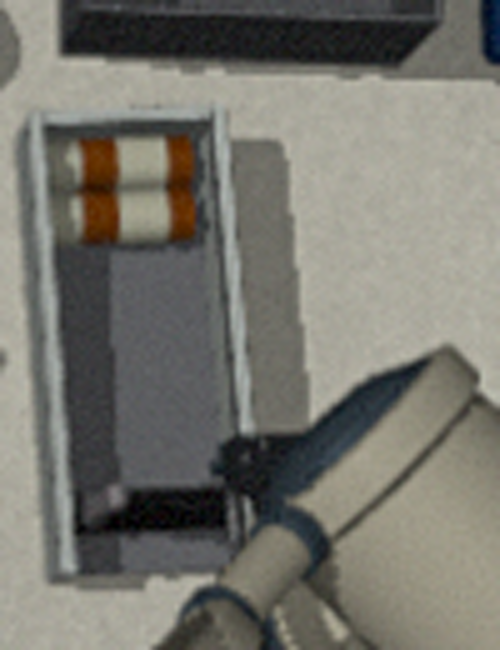

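View pics/c10s.png

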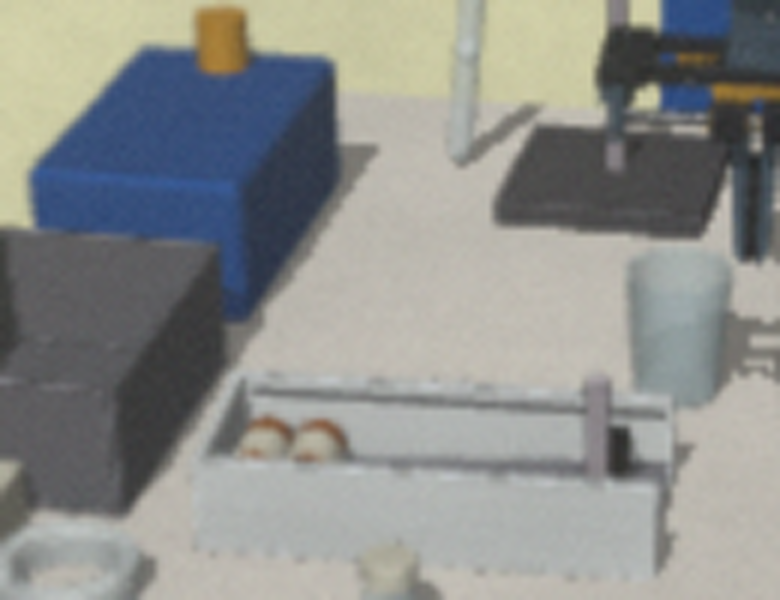

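jog_arm:
  commands:
    - {"offset":[0.08,-0.002,0.004],"rot":[0,0,0]}
    - {"offset":[0.15,-0.002,0.004],"rot":[0,0,0]}
    - {"offset":[0.2,-0.002,0.004],"rot":[0,0,0]}
    - {"offset":[0.2,-0.002,0.004],"rot":[0,0,0]}
    - {"offset":[0.2,-0.002,0.004],"rot":[0,0,0]}

```text
t: 24.2
eef_pos: [0.3903, -0.2991, 0.222]
eef_rot: [-0.026, 0.707, 0.024, 0.706]
contact_force: [0.7, 0.1, 0.3]
grip_width: 0.0005
```

```bash
python3 - <<'E'
from h import *
where(); plan(tw(-.1,-.023)+[.049],4);plan(tw(.02,-.023)+[.049],4)
E
```

```text
t 24.2 grasp [ 0.3902 -0.2996  0.05  ] tip [ 0.3902 -0.2997  0.031 ] x [-0.    -0.003 -1.   ] jaw [ 0.997  0.071 -0.001] 4.05 q [-0.77  0.59  1.85 -0.    0.7  -0.84] w 0.0005 F [0.7 0.1 0.3]
offset [0.0012, 0.0003, 0.1037] rot [0.0003, -0.0002, 0.0009] dist mm 78
offset [0.0011, 0.0001, 0.2637] rot [0.0003, -0.0002, 0.0009] dist mm 198
```

jog_arm:
  commands:
    - {"offset":[0.001,0,0.04],"rot":[0,0,0]}
    - {"offset":[0.001,0,0.06],"rot":[0,0,0]}
    - {"offset":[0.001,0,0.08],"rot":[0,0,0]}
    - {"offset":[0.001,0,0.1],"rot":[0,0,0]}
    - {"offset":[0.001,0,0.12],"rot":[0,0,0]}
    - {"offset":[0.001,0,0.14],"rot":[0,0,0]}
    - {"offset":[0.001,0,0.16],"rot":[0,0,0]}
    - {"offset":[0.001,0,0.18],"rot":[0,0,0]}
    - {"offset":[0.001,0,0.2],"rot":[0,0,0]}
    - {"offset":[0.001,0,0.215],"rot":[0,0,0]}
    - {"offset":[0.001,0,0.225],"rot":[0,0,0]}
    - {"offset":[0.001,0,0.23],"rot":[0,0,0]}

```text
t: 25.7
eef_pos: [0.5625, -0.2868, 0.2209]
eef_rot: [-0.026, 0.707, 0.024, 0.706]
contact_force: [-5.2, 0.7, 3.5]
grip_width: 0.0006
```

```bash
python3 - <<'E'
from h import *
where(); plan(tw(.02,-.023)+[.049],4); snap('side','side11.png');crop('side',190,90,320,190,'c11s.png',6)
snap('top','top11.png')
E
```

```text
t 25.7 grasp [ 0.5624 -0.2872  0.0489] tip [ 0.5624 -0.2872  0.0299] x [-0.001 -0.002 -1.   ] jaw [ 0.997  0.071 -0.001] 4.06 q [-0.57  0.71  1.5  -0.    0.93 -0.63] w 0.0006 F [-5.2  0.7  3.5]
offset [-0.0001, -0.0001, 0.0334] rot [0.0003, -0.0003, 0.0008] dist mm 25
```

View pics/c11s.png

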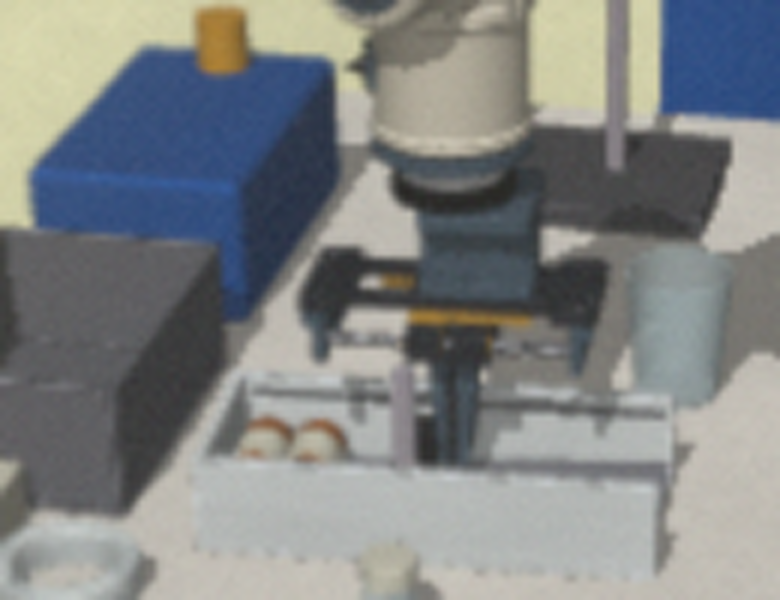

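jog_arm:
  commands:
    - {"offset":[0,0,0.01],"rot":[0,0,0]}
    - {"offset":[0,0,0.016],"rot":[0,0,0]}
    - {"offset":[0,0,0.022],"rot":[0,0,0]}
    - {"offset":[0,0,0.028],"rot":[0,0,0]}
    - {"offset":[0,0,0.03],"rot":[0,0,0]}
    - {"offset":[0,0,0.03],"rot":[0,0,0]}

```text
t: 26.55
eef_pos: [0.5852, -0.2853, 0.2209]
eef_rot: [-0.026, 0.707, 0.024, 0.707]
contact_force: [-0.7, 0.7, 0.1]
grip_width: 0.0005
```

```bash
python3 - <<'E'
from h import *
where(); plan(tw(.03,-.023)+[.049],4)
E
```

```text
t 26.55 grasp [ 0.5853 -0.2858  0.0489] tip [ 0.5853 -0.2858  0.0299] x [ 0.    -0.003 -1.   ] jaw [0.997 0.071 0.   ] 4.06 q [-0.54  0.73  1.44 -0.    0.96 -0.61] w 0.0005 F [-0.7  0.7  0.1]
offset [-0.0001, 0.0001, 0.0164] rot [0.0003, 0.0, 0.0009] dist mm 12
```

jog_arm:
  commands:
    - {"offset":[0,0,0.002],"rot":[0,0,0]}
    - {"offset":[0,0,0.004],"rot":[0,0,0]}
    - {"offset":[0,0,0.006],"rot":[0,0,0]}

```text
t: 26.92
eef_pos: [0.5898, -0.285, 0.221]
eef_rot: [-0.026, 0.707, 0.024, 0.707]
contact_force: [-4.0, 1.6, 1.3]
grip_width: 0.0004
```

jog_arm:
  commands:
    - {"offset":[0,0,0.003],"rot":[0,0,0]}
    - {"offset":[0,0,0.004],"rot":[0,0,0]}

```text
t: 27.18
eef_pos: [0.5929, -0.2848, 0.2209]
eef_rot: [-0.026, 0.707, 0.024, 0.707]
contact_force: [-3.9, 0.4, 1.8]
grip_width: 0.0001
```

```bash
python3 - <<'E'
from h import *
where(); plan(tw(.03,-.023)+[.049],4);snap('side','side12.png');crop('side',210,120,300,180,'c12s.png',8)
E
```

```text
t 27.18 grasp [ 0.593  -0.2853  0.0489] tip [ 0.593  -0.2853  0.0299] x [ 0.    -0.003 -1.   ] jaw [0.997 0.071 0.   ] 4.06 q [-0.54  0.74  1.43 -0.    0.97 -0.61] w 0.0001 F [-3.9  0.4  1.8]
offset [-0.0001, 0.0001, 0.0062] rot [0.0003, 0.0, 0.0009] dist mm 5
```

View pics/c12s.png

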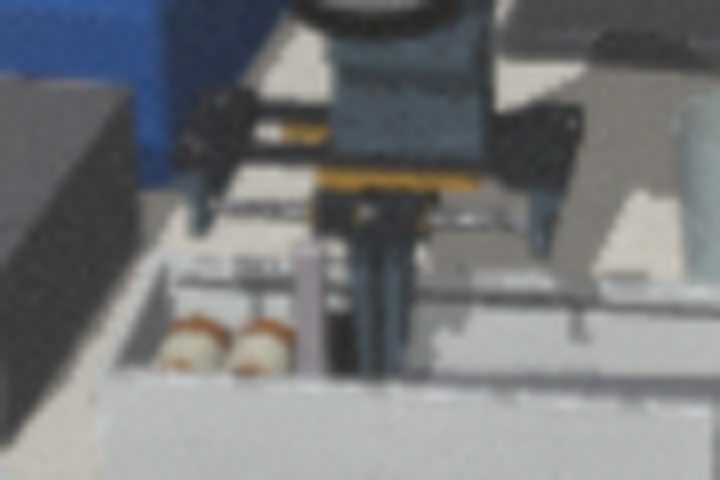

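jog_arm:
  commands:
    - {"offset":[0,0,0.002],"rot":[0,0,0]}
    - {"offset":[0,0,0.003],"rot":[0,0,0]}

```text
t: 27.48
eef_pos: [0.5953, -0.2846, 0.2209]
eef_rot: [-0.026, 0.707, 0.024, 0.707]
contact_force: [-3.9, 0.8, 0.4]
grip_width: 0.0006
```

jog_arm:
  commands:
    - {"offset":[0,0,0.002],"rot":[0,0,0]}
    - {"offset":[0,0,0.003],"rot":[0,0,0]}

```text
t: 27.72
eef_pos: [0.5976, -0.2844, 0.2209]
eef_rot: [-0.026, 0.707, 0.024, 0.707]
contact_force: [-3.8, 0.5, 1.4]
grip_width: 0.0002
```

jog_arm:
  commands:
    - {"offset":[0,0,0.002],"rot":[0,0,0]}
    - {"offset":[0,0,0.003],"rot":[0,0,0]}

```text
t: 27.98
eef_pos: [0.6, -0.2842, 0.2209]
eef_rot: [-0.026, 0.707, 0.024, 0.707]
contact_force: [-3.8, 0.7, 1.0]
grip_width: 0.0
```

```bash
python3 - <<'E'
from h import *
where(); plan(tw(.03,-.023)+[.049],4)
E
```

```text
t 27.98 grasp [ 0.6001 -0.2847  0.0489] tip [ 0.6001 -0.2848  0.0299] x [ 0.    -0.003 -1.   ] jaw [0.997 0.071 0.   ] 4.07 q [-0.53  0.75  1.41 -0.    0.98 -0.6 ] w 0.0 F [-3.8  0.7  1. ]
offset [-0.0001, 0.0001, -0.0033] rot [0.0004, 0.0001, 0.001] dist mm 2
```

jog_arm:
  commands:
    - {"offset":[0,0,0.002],"rot":[0,0,0]}
    - {"offset":[0,0,0.003],"rot":[0,0,0]}

```text
t: 28.22
eef_pos: [0.6013, -0.2841, 0.2208]
eef_rot: [-0.026, 0.708, 0.024, 0.706]
contact_force: [-15.7, -2.5, 7.9]
grip_width: 0.0003
```

jog_arm:
  commands:
    - {"offset":[0,0,0.002],"rot":[0,0,0]}
    - {"offset":[0,0,0.003],"rot":[0,0,0]}

```text
t: 28.48
eef_pos: [0.6022, -0.2842, 0.2208]
eef_rot: [-0.026, 0.709, 0.024, 0.704]
contact_force: [-22.8, -3.8, 13.8]
grip_width: 0.0004
```

```bash
python3 - <<'E'
from h import *
where(); snap('side','side13.png');crop('side',210,120,300,180,'c13s.png',8)
E
```

```text
t 28.48 grasp [ 0.6011 -0.2846  0.0488] tip [ 0.601  -0.2847  0.0298] x [-0.006 -0.002 -1.   ] jaw [ 0.997  0.071 -0.006] 4.08 q [-0.53  0.75  1.4  -0.01  0.99 -0.6 ] w 0.0004 F [-22.8  -3.8  13.8]
```

View pics/c13s.png

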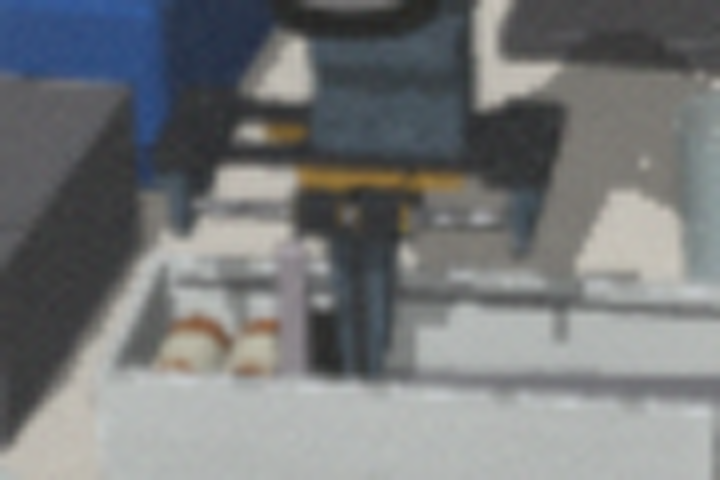

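jog_arm:
  commands:
    - {"offset":[0,0,-0.01],"rot":[0,0,0]}
    - {"offset":[0,0,-0.03],"rot":[0,0,0]}
    - {"offset":[0,0,-0.05],"rot":[0,0,0]}
    - {"offset":[-0.08,0,-0.06],"rot":[0,0,0]}
    - {"offset":[-0.16,0,-0.06],"rot":[0,0,0]}
    - {"offset":[-0.2,0,-0.06],"rot":[0,0,0]}
    - {"offset":[-0.2,0,-0.06],"rot":[0,0,0]}

```text
t: 29.4
eef_pos: [0.558, -0.2874, 0.3738]
eef_rot: [-0.027, 0.707, 0.023, 0.706]
contact_force: [-0.6, 0.0, -0.3]
grip_width: 0.0004
```

```bash
python3 - <<'E'
from h import *
where(); snap('side','side14.png');crop('side',210,120,300,180,'c14s.png',8); im,d=snap('top','top14.png')
P=cloud('side',load('side')[1])
E
```

```text
t 29.4 grasp [ 0.5577 -0.2882  0.2018] tip [ 0.5576 -0.2883  0.1828] x [-0.002 -0.005 -1.   ] jaw [ 0.997  0.071 -0.003] 4.07 q [-0.57  0.53  1.38 -0.01  1.24 -0.64] w 0.0004 F [-0.6  0.  -0.3]
```

View pics/c14s.png

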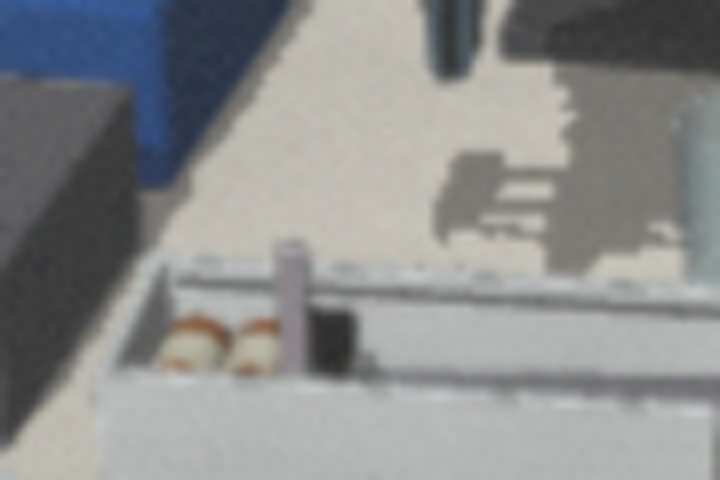

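View pics/top14.png

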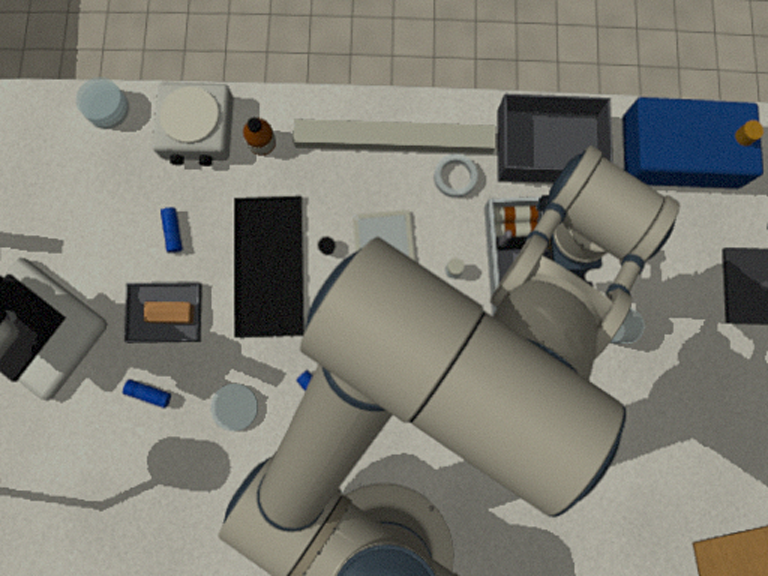

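```bash
python3 - <<'E'
from h import *
c,s=np.cos(TR[2]),np.sin(TR[2])
def tl(q): d=q[:,:2]-np.array(TR[:2]); return np.c_[d[:,0]*c+d[:,1]*s,-d[:,0]*s+d[:,1]*c].round(4)
print(tl(atz('side',[(210+291/8,120+244/8),(210+278/8,120+244/8),(210+308/8,120+244/8)],.121)))
plan(tw(.052,.085)+[.2],4); plan(tw(.052,.085)+[.114],4)
E
```

```text
[[0.053  0.0376]
 [0.0588 0.0384]
 [0.0456 0.0367]]
offset [-0.0024, 0.1437, 0.0828] rot [0.0004, -0.0021, 0.0005] dist mm 124
offset [0.1122, 0.1439, 0.0836] rot [0.0004, -0.0021, 0.0005] dist mm 151
```

jog_arm:
  commands:
    - {"offset":[0,0.144,0.084],"rot":[0,-0.002,0]}
    - {"offset":[0,0.144,0.084],"rot":[0,-0.002,0]}
    - {"offset":[0,0.144,0.084],"rot":[0,-0.002,0]}
    - {"offset":[0,0.144,0.084],"rot":[0,-0.002,0]}
    - {"offset":[0.05,0.144,0.084],"rot":[0,-0.002,0]}
    - {"offset":[0.1,0.144,0.084],"rot":[0,-0.002,0]}
    - {"offset":[0.112,0.144,0.084],"rot":[0,-0.002,0]}
    - {"offset":[0.112,0.144,0.084],"rot":[0,-0.002,0]}
    - {"offset":[0.112,0.144,0.084],"rot":[0,-0.002,0]}

```text
t: 30.62
eef_pos: [0.6126, -0.1755, 0.2876]
eef_rot: [-0.026, 0.706, 0.024, 0.707]
contact_force: [0.4, -0.0, 0.8]
grip_width: 0.0008
```

```bash
python3 - <<'E'
from h import *
where()
for y,z in[(.045,.095),(.024,.095),(.016,.079),(.008,.063),(.001,.056),(.001,.054)]:
    plan(tw(.052,y)+[z+.019],4)
snap('side','side15.png');crop('side',210,110,300,180,'c15s.png',8)
E
```

```text
t 30.62 grasp [ 0.6128 -0.1759  0.1156] tip [ 0.6128 -0.176   0.0966] x [ 0.002 -0.002 -1.   ] jaw [0.998 0.071 0.001] 4.04 q [-0.37  0.63  1.44 -0.    1.07 -0.44] w 0.0008 F [ 0.4 -0.   0.8]
offset [0.0022, -0.0527, -0.0008] rot [0.0002, 0.0004, 0.0008] dist mm 40
offset [0.0023, -0.0807, -0.0008] rot [0.0002, 0.0004, 0.0008] dist mm 61
offset [0.0236, -0.0913, -0.0009] rot [0.0002, 0.0004, 0.0008] dist mm 71
offset [0.045, -0.1019, -0.0009] rot [0.0002, 0.0004, 0.0008] dist mm 84
offset [0.0544, -0.1112, -0.0009] rot [0.0002, 0.0004, 0.0008] dist mm 93
offset [0.057, -0.1112, -0.0009] rot [0.0002, 0.0004, 0.0008] dist mm 94
```

View pics/c15s.png

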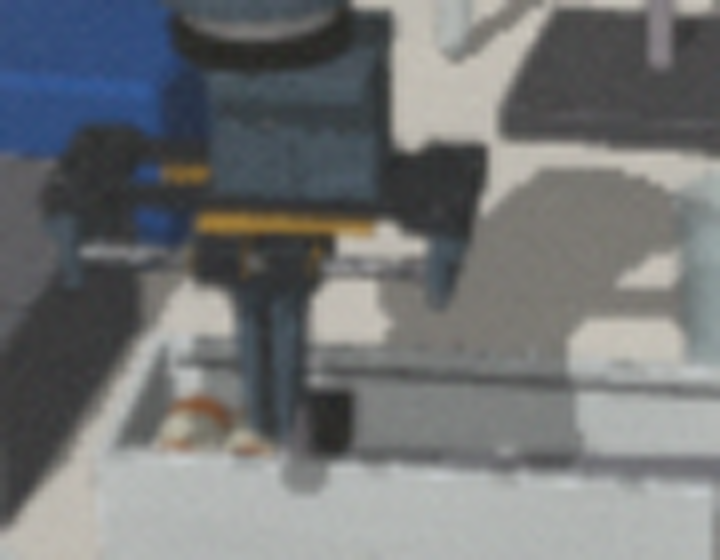

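```bash
python3 - <<'E'
from h import *
im,d=load('side');P=cloud('side',d)
for u,v in[(305,470),(305,485),(300,440),(303,420),(303,350),(290,350)]: print(u,v,P[int(110+v/8),int(210+u/8)].round(3),im[int(110+v/8),int(210+u/8)])
snap('top','top15.png');crop('top',310,110,420,230,'c15.png',5)
E
```

```text
305 470 [ 0.605 -0.196  0.066] [125 125 123]
305 485 [ 0.605 -0.195  0.058] [129 131 131]
300 440 [ 0.613 -0.212  0.068] [98 93 97]
303 420 [ 0.613 -0.212  0.08 ] [88 85 87]
303 350 [ 0.602 -0.178  0.135] [67 62 60]
290 350 [ 0.6   -0.158  0.145] [83 76 67]
```

View pics/c15.png

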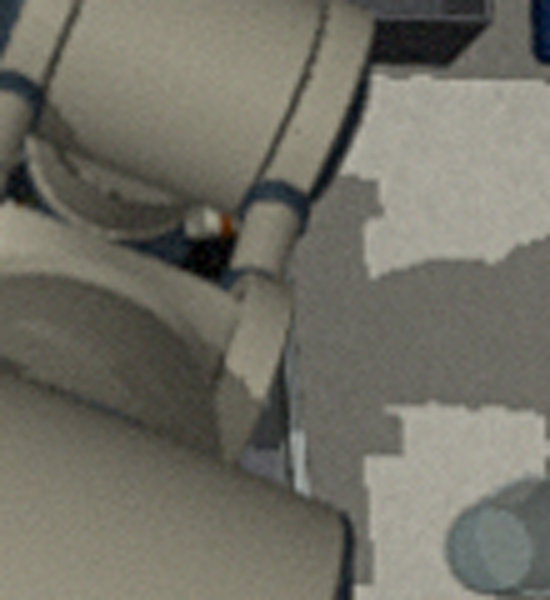

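jog_arm:
  commands:
    - {"offset":[0.002,-0.025,-0.001],"rot":[0,0,0]}
    - {"offset":[0.002,-0.04,-0.001],"rot":[0,0,0]}
    - {"offset":[0.002,-0.053,-0.001],"rot":[0,0,0]}
    - {"offset":[0.002,-0.067,-0.001],"rot":[0,0,0]}
    - {"offset":[0.002,-0.081,-0.001],"rot":[0,0,0]}
    - {"offset":[0.013,-0.086,-0.001],"rot":[0,0,0]}
    - {"offset":[0.023,-0.091,-0.001],"rot":[0,0,0]}
    - {"offset":[0.034,-0.096,-0.001],"rot":[0,0,0]}
    - {"offset":[0.045,-0.102,-0.001],"rot":[0,0,0]}
    - {"offset":[0.045,-0.102,-0.001],"rot":[0,0,0]}

```text
t: 31.98
eef_pos: [0.617, -0.2518, 0.2529]
eef_rot: [-0.026, 0.707, 0.024, 0.707]
contact_force: [-0.3, -0.4, -0.9]
grip_width: 0.0
```

```bash
python3 - <<'E'
from h import *
where()
plan(tw(.052,.001)+[.055+.019],4)
snap('side','side16.png');crop('side',210,110,300,180,'c16s.png',8)
E
```

```text
t 31.98 grasp [ 0.6171 -0.2521  0.0809] tip [ 0.6171 -0.2521  0.0619] x [ 0.    -0.002 -1.   ] jaw [0.997 0.071 0.   ] 4.06 q [-0.48  0.71  1.38 -0.    1.05 -0.55] w 0.0 F [-0.3 -0.4 -0.9]
offset [0.0092, -0.0095, 0.0003] rot [0.0003, 0.0, 0.0006] dist mm 10
```

View pics/c16s.png

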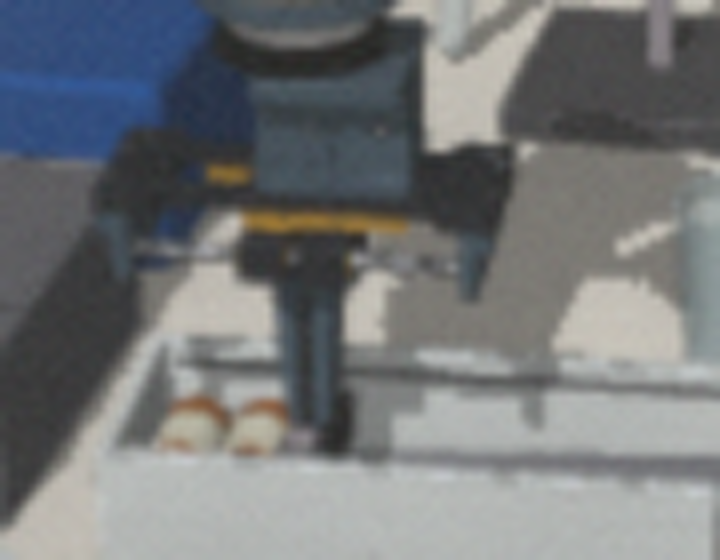

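jog_arm:
  commands:
    - {"offset":[0.003,-0.01,0],"rot":[0,0,0]}
    - {"offset":[0.006,-0.01,0],"rot":[0,0,0]}
    - {"offset":[0.009,-0.01,0],"rot":[0,0,0]}
    - {"offset":[0.011,-0.01,0],"rot":[0,0,0]}
    - {"offset":[0.011,-0.01,0],"rot":[0,0,0]}

```text
t: 32.65
eef_pos: [0.6178, -0.2595, 0.2474]
eef_rot: [-0.026, 0.706, 0.024, 0.707]
contact_force: [-9.0, -0.1, 30.5]
grip_width: 0.0002
```

```bash
python3 - <<'E'
from h import *
where()
E
```

```text
t 32.65 grasp [ 0.6182 -0.2601  0.0754] tip [ 0.6182 -0.2602  0.0564] x [ 0.002 -0.004 -1.   ] jaw [0.997 0.071 0.002] 4.06 q [-0.49  0.72  1.38 -0.    1.04 -0.56] w 0.0002 F [-9.  -0.1 30.5]
```

jog_arm:
  commands:
    - {"offset":[-0.02,0,0],"rot":[0,0,0]}
    - {"offset":[-0.08,0,0],"rot":[0,0,0]}
    - {"offset":[-0.15,0,0],"rot":[0,0,0]}
    - {"offset":[-0.2,0,0],"rot":[0,0,0]}
    - {"offset":[-0.2,0,0],"rot":[0,0,0]}

```text
t: 33.28
eef_pos: [0.6179, -0.2591, 0.401]
eef_rot: [-0.027, 0.704, 0.023, 0.709]
contact_force: [-0.4, 0.5, -0.8]
grip_width: 0.0005
```

```bash
python3 - <<'E'
from h import *
where()
plan([.545,.004,.23],96.7)
E
```

```text
t 33.27 grasp [ 0.6192 -0.2601  0.229 ] tip [ 0.6193 -0.2603  0.21  ] x [ 0.008 -0.006 -1.   ] jaw [0.997 0.071 0.007] 4.07 q [-0.49  0.56  1.23 -0.    1.34 -0.56] w 0.0005 F [-0.4  0.5 -0.8]
offset [-0.0042, 0.3568, -0.072] rot [0.4854, 0.0034, -0.0] dist mm 273
```

jog_arm:
  commands:
    - {"offset":[-0.004,0.357,-0.072],"rot":[0.485,0.003,0]}
    - {"offset":[-0.004,0.357,-0.072],"rot":[0.485,0.003,0]}
    - {"offset":[-0.004,0.357,-0.072],"rot":[0.485,0.003,0]}
    - {"offset":[-0.004,0.357,-0.072],"rot":[0.485,0.003,0]}
    - {"offset":[-0.004,0.357,-0.072],"rot":[0.485,0.003,0]}
    - {"offset":[-0.004,0.357,-0.072],"rot":[0.485,0.003,0]}
    - {"offset":[-0.004,0.357,-0.072],"rot":[0.485,0.003,0]}
    - {"offset":[-0.004,0.357,-0.072],"rot":[0.485,0.003,0]}
    - {"offset":[-0.004,0.357,-0.072],"rot":[0.485,0.003,0]}
    - {"offset":[-0.004,0.357,-0.072],"rot":[0.485,0.003,0]}
    - {"offset":[-0.004,0.357,-0.072],"rot":[0.485,0.003,0]}
    - {"offset":[-0.004,0.357,-0.072],"rot":[0.485,0.003,0]}
  claw: -0.2

```text
t: 34.78
eef_pos: [0.5449, 0.0042, 0.4017]
eef_rot: [0.469, 0.528, -0.469, 0.529]
contact_force: [0.6, 0.1, 0.8]
grip_width: 0.0547
```

```bash
python3 - <<'E'
from h import *
where()
plan([.545,.004,.034],96.7)
snap('top','top17.png');crop('top',310,110,420,230,'c17.png',5);snap('side','side17.png');crop('side',190,100,320,220,'c17s.png',6)
E
```

```text
t 34.77 grasp [0.545  0.0041 0.2297] tip [0.5451 0.004  0.2107] x [ 0.001 -0.001 -1.   ] jaw [ 0.119 -0.993  0.001] -83.18 q [-0.1   0.38  1.55 -0.    1.21  1.35] w 0.0547 F [0.6 0.1 0.8]
offset [0.2609, -0.0001, 0.0] rot [0.0006, 0.0003, -0.0002] dist mm 196
```

View pics/c17.png

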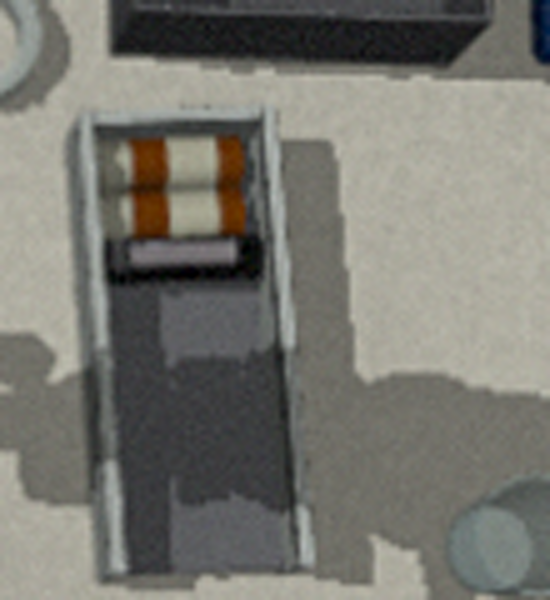

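View pics/c17s.png

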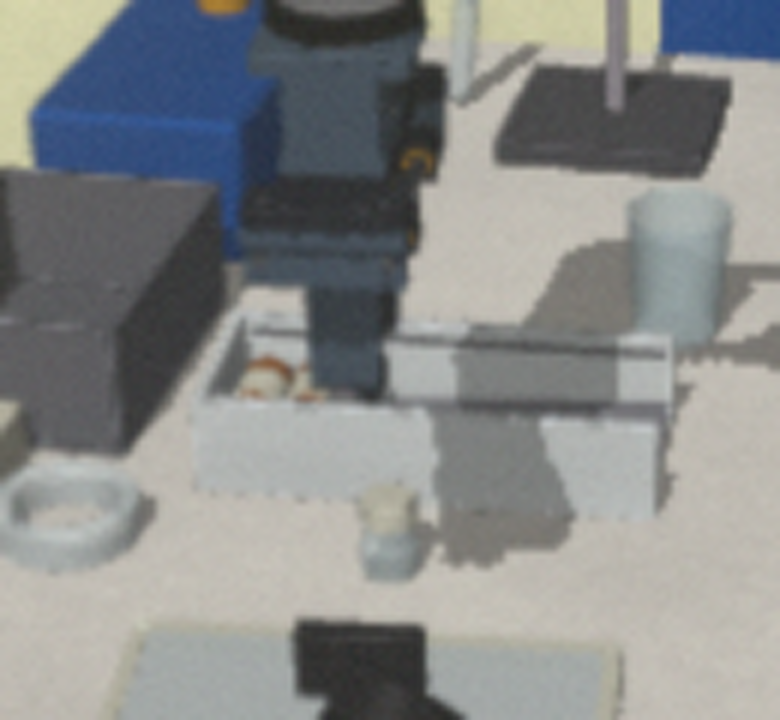

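jog_arm:
  commands:
    - {"offset":[0.08,0,0],"rot":[0,0,0]}
    - {"offset":[0.15,0,0],"rot":[0,0,0]}
    - {"offset":[0.21,0,0],"rot":[0,0,0]}
    - {"offset":[0.245,0,0],"rot":[0,0,0]}
    - {"offset":[0.261,0,0],"rot":[0,0,0]}
    - {"offset":[0.261,0,0],"rot":[0,0,0]}
    - {"offset":[0.261,0,0],"rot":[0,0,0]}

```text
t: 35.75
eef_pos: [0.5455, 0.004, 0.2071]
eef_rot: [0.47, 0.528, -0.469, 0.53]
contact_force: [0.5, -0.8, -0.4]
grip_width: 0.055
```

jog_arm:
  commands:
    - {"offset":[0,0,0],"rot":[0,0,0]}
    - {"offset":[0,0,0],"rot":[0,0,0]}
    - {"offset":[0,0,0],"rot":[0,0,0]}
    - {"offset":[0,0,0],"rot":[0,0,0]}
    - {"offset":[0,0,0],"rot":[0,0,0]}
    - {"offset":[0,0,0],"rot":[0,0,0]}
    - {"offset":[0,0,0],"rot":[0,0,0]}
  claw: 1

```text
t: 36.62
eef_pos: [0.5455, 0.0041, 0.2072]
eef_rot: [0.47, 0.528, -0.469, 0.53]
contact_force: [0.1, 4.3, 4.2]
grip_width: 0.0159
```

```bash
python3 - <<'E'
from h import *
where()
snap('top','top18.png');snap('side','side18.png');crop('side',190,160,320,260,'c18s.png',6)
plan([.545,.004,.25],96.7)
E
```

```text
t 36.62 grasp [0.5459 0.004  0.0352] tip [0.546  0.004  0.0162] x [ 0.002 -0.001 -1.   ] jaw [ 0.118 -0.993  0.001] -83.2 q [-0.1   0.66  1.73 -0.    0.75  1.35] w 0.0159 F [0.1 4.3 4.2]
offset [-0.2865, -0.0, 0.0004] rot [0.0006, 0.0003, -0.0008] dist mm 215
```

View pics/c18s.png

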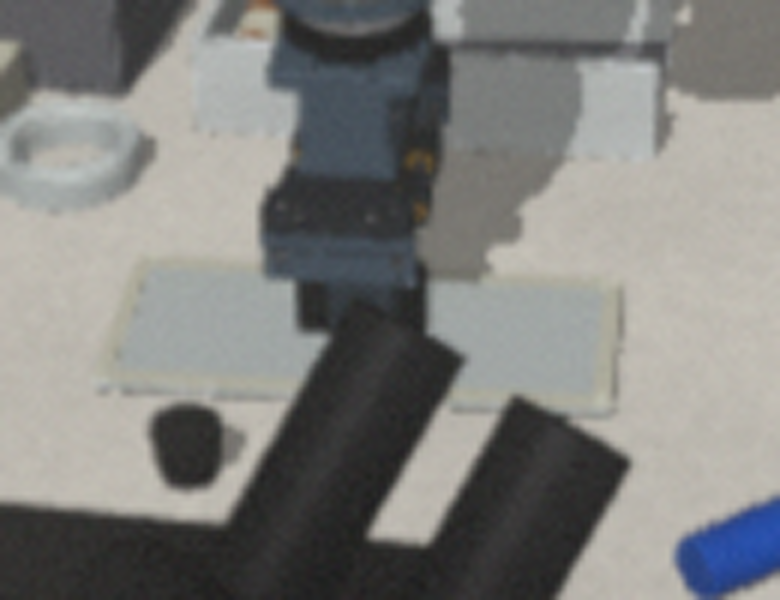

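jog_arm:
  commands:
    - {"offset":[-0.02,0,0],"rot":[0,0,0]}
    - {"offset":[-0.05,0,0],"rot":[0,0,0]}
    - {"offset":[-0.1,0,0],"rot":[0,0,0]}
    - {"offset":[-0.15,0,0],"rot":[0,0,0]}
    - {"offset":[-0.19,0,0],"rot":[0,0,0]}
    - {"offset":[-0.22,0,0],"rot":[0,0,0]}
    - {"offset":[-0.23,0,0],"rot":[0,0,0]}
    - {"offset":[-0.23,0,0],"rot":[0,0,0]}

```text
t: 37.72
eef_pos: [0.5449, 0.0042, 0.3798]
eef_rot: [0.47, 0.528, -0.469, 0.53]
contact_force: [-0.3, -0.6, -3.0]
grip_width: 0.016
```

```bash
python3 - <<'E'
from h import *
where()
snap('top','top19.png');snap('side','side19.png')
plan(tw(0,0)+[.21],94)
E
```

```text
t 37.73 grasp [0.5454 0.0041 0.2078] tip [0.5455 0.004  0.1888] x [ 0.003 -0.001 -1.   ] jaw [ 0.118 -0.993  0.001] -83.2 q [-0.1   0.41  1.58 -0.    1.15  1.35] w 0.016 F [-0.3 -0.6 -3. ]
offset [-0.0039, -0.0142, 0.3578] rot [0.0156, 0.0003, -0.0004] dist mm 269
```

View pics/side19.png

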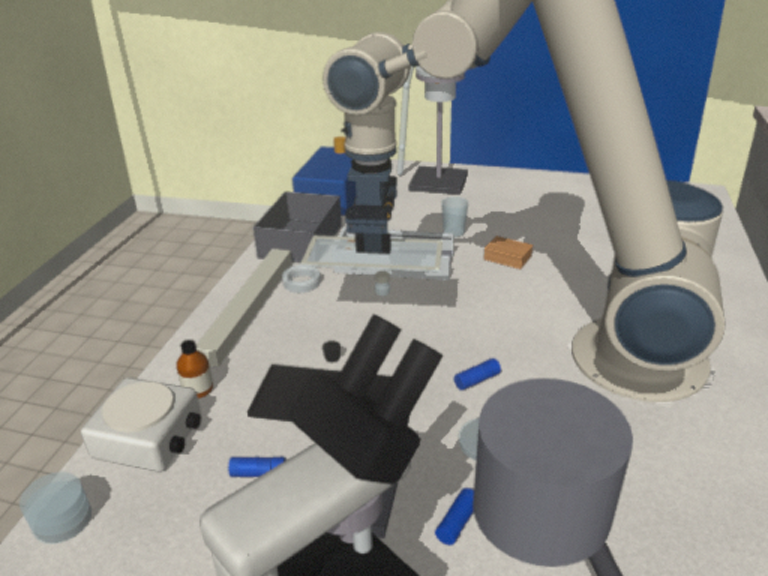

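View pics/top19.png

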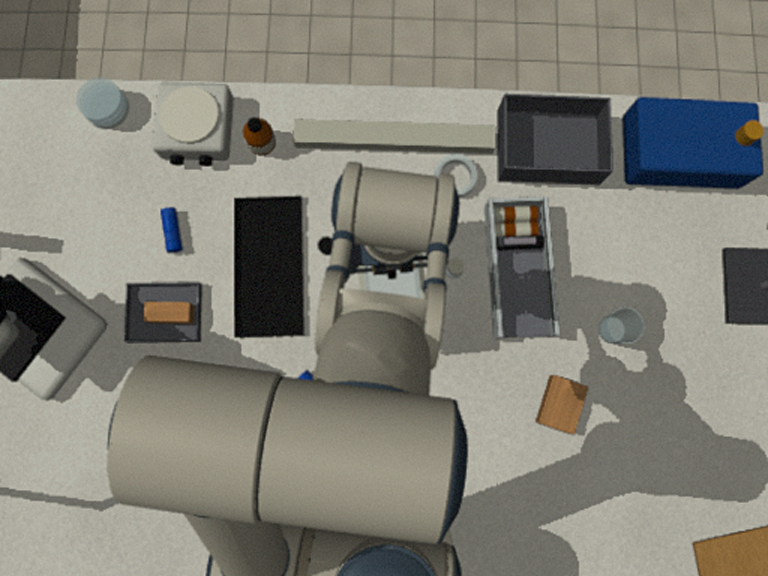

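jog_arm:
  commands:
    - {"offset":[-0.003,-0.001,0.03],"rot":[0.002,0,0]}
    - {"offset":[-0.003,-0.004,0.09],"rot":[0.004,0,0]}
    - {"offset":[-0.003,-0.007,0.16],"rot":[0.008,0,0]}
    - {"offset":[-0.003,-0.01,0.23],"rot":[0.012,0,0]}
    - {"offset":[-0.003,-0.013,0.29],"rot":[0.015,0,0]}
    - {"offset":[-0.003,-0.014,0.33],"rot":[0.015,0,0]}
    - {"offset":[-0.003,-0.014,0.35],"rot":[0.015,0,0]}
    - {"offset":[-0.003,-0.014,0.358],"rot":[0.015,0,0]}
    - {"offset":[-0.003,-0.014,0.358],"rot":[0.015,0,0]}
    - {"offset":[-0.003,-0.014,0.358],"rot":[0.015,0,0]}

```text
t: 39.08
eef_pos: [0.5662, -0.2626, 0.3813]
eef_rot: [0.482, 0.517, -0.481, 0.518]
contact_force: [0.2, -0.4, -2.1]
grip_width: 0.0162
```

```bash
python3 - <<'E'
from h import *
where()
snap('top','top20.png');snap('side','side20.png');crop('side',190,90,320,190,'c20s.png',6);crop('top',310,100,420,240,'c20.png',4)
plan(tw(0,0)+[.125],94)
E
```

```text
t 39.08 grasp [ 0.5663 -0.2627  0.2093] tip [ 0.5663 -0.2627  0.1903] x [ 0.001 -0.    -1.   ] jaw [ 0.072 -0.997  0.   ] -85.85 q [-0.53  0.51  1.38  0.    1.25  0.97] w 0.0162 F [ 0.2 -0.4 -2.1]
offset [0.1125, -0.0004, 0.0008] rot [0.0008, 0.0002, -0.0003] dist mm 84
```

View pics/c20s.png

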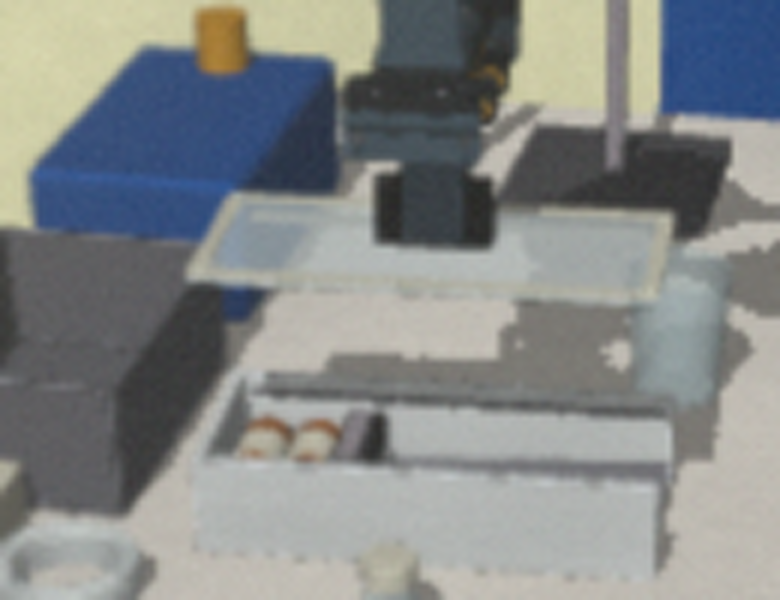

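View pics/c20.png

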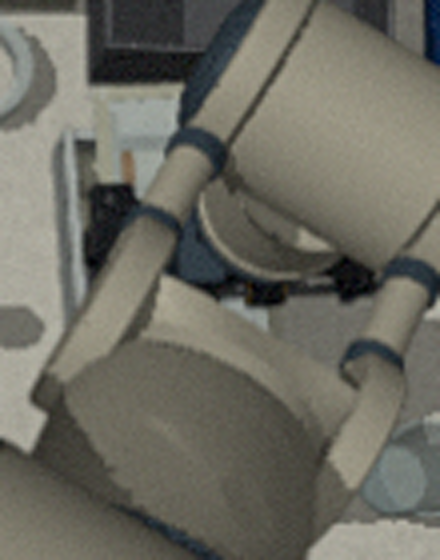

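```bash
cat > fit.py <<'E'
from h import *
from scipy.optimize import least_squares
def fit(name,uv,L,W,z,x0=(.566,-.263,.07)):
    loc=np.array([[L,W],[L,-W],[-L,W],[-L,-W]])/2
    def f(p):
        M=np.array([[np.cos(p[2]),-np.sin(p[2])],[np.sin(p[2]),np.cos(p[2])]])
        return (proj(name,np.c_[loc@M.T+p[:2],np.full(4,z)])-uv).ravel()
    r=least_squares(f,x0); return r.x.round(4),np.degrees(r.x[2]).round(2),r.fun.round(1)
E
python3 - <<'E'
from fit import *
uv=np.array([(190+u/6,90+v/6) for u,v in [(187,281),(230,195),(659,302),(677,211)]])-.4
print('cover',fit('side',uv,.272,.118,.183))
uv=np.array([(190+u/6,90+v/6) for u,v in [(197,462),(240,374),(660,484),(673,397)]])-.4
print('tray',fit('side',uv,.28,.12,.064))
E
```

```text
cover (array([ 0.5677, -0.2652,  0.0875]), np.float64(5.02), array([ 0.1, -0.5, -0. ,  0.2,  0.3, -0.3, -0.3,  0.7]))
tray (array([ 0.5665, -0.2627,  0.0857]), np.float64(4.91), array([-0.5, -0.1, -0.8, -0.6,  0.5,  0.7,  0.8, -0.6]))
```

jog_arm:
  commands:
    - {"offset":[0.03,0,0],"rot":[0,0,0]}
    - {"offset":[0.07,0,0],"rot":[0,0,0]}
    - {"offset":[0.1,0,0],"rot":[0,0,0]}
    - {"offset":[0.12,0,0],"rot":[0,0,0]}
    - {"offset":[0.13,0,0],"rot":[0,0,0]}
    - {"offset":[0.13,0,0],"rot":[0,0,0]}
    - {"offset":[0.13,0,0],"rot":[0,0,0]}

```text
t: 40.05
eef_pos: [0.5665, -0.263, 0.2847]
eef_rot: [0.482, 0.517, -0.481, 0.519]
contact_force: [0.1, 0.2, -2.4]
grip_width: 0.0157
```

```bash
python3 - <<'E'
from h import *
where()
snap('side','side21.png');crop('side',210,130,310,190,'c21s.png',8);snap('top','top21.png');crop('top',310,100,420,240,'c21.png',4)
E
```

```text
t 40.05 grasp [ 0.5669 -0.2632  0.1127] tip [ 0.5669 -0.2632  0.0937] x [ 0.002 -0.001 -1.   ] jaw [ 0.072 -0.997  0.001] -85.85 q [-0.53  0.62  1.47  0.    1.04  0.97] w 0.0157 F [ 0.1  0.2 -2.4]
```

View pics/c21s.png

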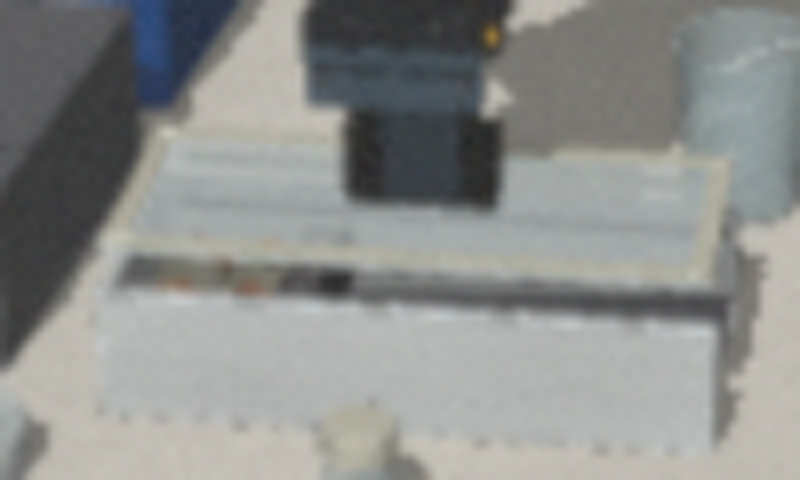

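View pics/c21.png

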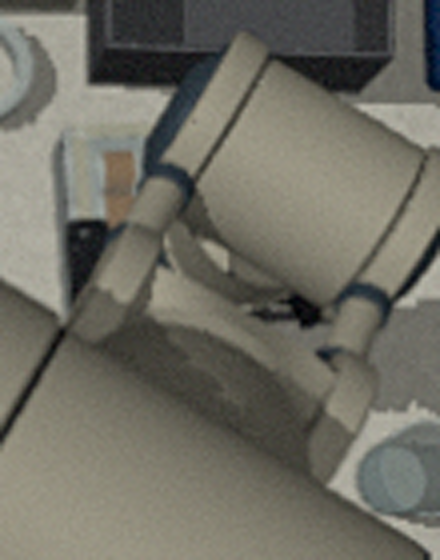

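```bash
python3 - <<'E'
from fit import *
uv=np.array([(210+u/8,130+v/8) for u,v in [(105,240),(160,132),(715,279),(728,155)]])-.4
print('cover',fit('side',uv,.272,.118,.0875))
uv=np.array([(210+u/8,130+v/8) for u,v in [(98,294),(0,0),(722,324),(0,0)]])-.4
L,W=.28,.12
for yaw in(.0786,.0857):
  from scipy.optimize import least_squares
  loc=np.array([[.14,.06],[-.14,.06]])
  def f(p):
    M=np.array([[np.cos(yaw),-np.sin(yaw)],[np.sin(yaw),np.cos(yaw)]])
    return (proj('side',np.c_[loc@M.T+p,np.full(2,.064)])-uv[[0,2]]).ravel()
  r=least_squares(f,[.566,-.263]);print(r.x,r.fun)
E
```

```text
cover (array([ 0.5683, -0.2667,  0.0885]), np.float64(5.07), array([-0.2,  0.6, -0.3, -0.6, -0.1, -0.2,  0.6,  0.1]))
[ 0.56760509 -0.26651676] [ 0.00961924 -0.49018396 -0.01034691  0.47198823]
[ 0.56796269 -0.26649667] [-0.0333268  -0.35727998  0.03154003  0.33299544]
```

jog_arm:
  commands:
    - {"offset":[0.006,0,0],"rot":[0,0,0]}
    - {"offset":[0.012,0,0],"rot":[0,0,0]}
    - {"offset":[0.016,0,0],"rot":[0,0,0]}
    - {"offset":[0.018,0,0],"rot":[0,0,0]}
    - {"offset":[0.018,0,0],"rot":[0,0,0]}

```text
t: 40.78
eef_pos: [0.5665, -0.263, 0.271]
eef_rot: [0.482, 0.517, -0.481, 0.518]
contact_force: [0.4, 0.1, -3.2]
grip_width: 0.0155
```

jog_arm:
  commands:
    - {"offset":[0.003,0,0],"rot":[0,0,0]}
    - {"offset":[0.005,0,0],"rot":[0,0,0]}
    - {"offset":[0.005,0,0],"rot":[0,0,0]}

```text
t: 41.15
eef_pos: [0.5665, -0.263, 0.2671]
eef_rot: [0.482, 0.517, -0.481, 0.518]
contact_force: [-0.2, -0.4, -2.7]
grip_width: 0.0162
```

```bash
python3 - <<'E'
from h import *
where()
snap('side','side22.png');crop('side',210,130,310,190,'c22s.png',8)
E
```

```text
t 41.15 grasp [ 0.5668 -0.2632  0.0951] tip [ 0.5668 -0.2632  0.0761] x [ 0.002 -0.001 -1.   ] jaw [ 0.072 -0.997  0.001] -85.85 q [-0.53  0.65  1.49  0.    1.01  0.97] w 0.0162 F [-0.2 -0.4 -2.7]
```

View pics/c22s.png

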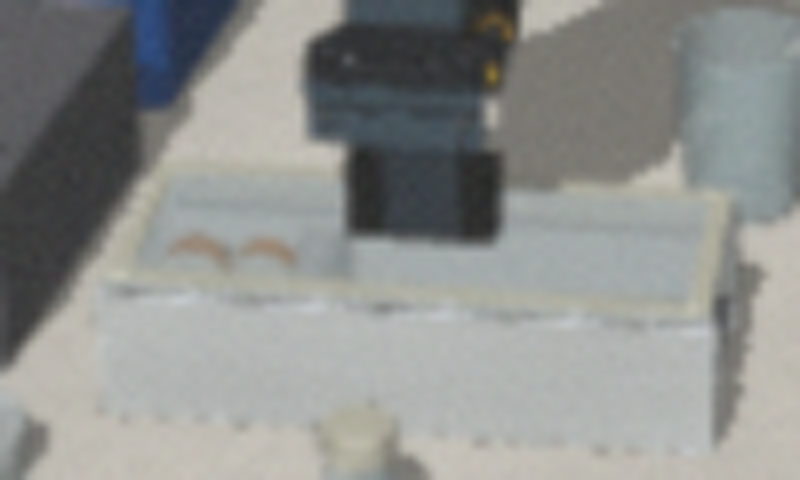

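jog_arm:
  commands:
    - {"offset":[0.002,0,0],"rot":[0,0,0]}
    - {"offset":[0.003,0,0],"rot":[0,0,0]}
    - {"offset":[0.003,0,0],"rot":[0,0,0]}

```text
t: 41.58
eef_pos: [0.5665, -0.263, 0.2662]
eef_rot: [0.482, 0.517, -0.481, 0.519]
contact_force: [-5.3, 2.7, 17.0]
grip_width: 0.0159
```

```bash
python3 - <<'E'
from h import *
where()
E
```

```text
t 41.58 grasp [ 0.567  -0.2632  0.0942] tip [ 0.567  -0.2633  0.0752] x [ 0.003 -0.001 -1.   ] jaw [ 0.072 -0.997  0.002] -85.86 q [-0.53  0.65  1.49  0.    1.    0.97] w 0.0159 F [-5.3  2.7 17. ]
```

jog_arm:
  commands:
    - {"offset":[-0.001,0,0],"rot":[0,0,0]}
    - {"offset":[-0.001,0,0],"rot":[0,0,0]}
    - {"offset":[-0.001,0,0],"rot":[0,0,0]}
    - {"offset":[-0.001,0,0],"rot":[0,0,0]}
    - {"offset":[-0.001,0,0],"rot":[0,0,0]}
  claw: -0.1

```text
t: 42.2
eef_pos: [0.5665, -0.263, 0.2668]
eef_rot: [0.482, 0.517, -0.481, 0.519]
contact_force: [-0.8, 0.5, 0.2]
grip_width: 0.0499
```

jog_arm:
  commands:
    - {"offset":[-0.03,0,0],"rot":[0,0,0]}
    - {"offset":[-0.08,0,0],"rot":[0,0,0]}
    - {"offset":[-0.15,0,0],"rot":[0,0,0]}
    - {"offset":[-0.22,0,0],"rot":[0,0,0]}
    - {"offset":[-0.22,-0.2,-0.3],"rot":[0,0,0]}
    - {"offset":[-0.22,-0.2,-0.3],"rot":[0,0,0]}
    - {"offset":[-0.22,-0.2,-0.3],"rot":[0,0,0]}
    - {"offset":[-0.22,-0.2,-0.3],"rot":[0,0,0]}
    - {"offset":[-0.22,-0.2,-0.3],"rot":[0,0,0]}
    - {"offset":[-0.22,-0.2,-0.3],"rot":[0,0,0]}

```text
t: 43.45
eef_pos: [0.3998, -0.0486, 0.4315]
eef_rot: [0.482, 0.517, -0.481, 0.519]
contact_force: [0.5, -0.7, 0.2]
grip_width: 0.0502
```

```bash
python3 - <<'E'
from h import *
where()
snap('top','top23.png');snap('side','side23.png');crop('side',210,110,310,190,'c23s.png',8);crop('top',310,110,420,230,'c23.png',5)
E
```

```text
t 43.45 grasp [ 0.4004 -0.0489  0.2595] tip [ 0.4005 -0.0489  0.2405] x [ 0.003 -0.002 -1.   ] jaw [ 0.074 -0.997  0.002] -85.77 q [-0.27  0.14  1.81 -0.    1.18  1.23] w 0.0502 F [ 0.5 -0.7  0.2]
```

View pics/c23s.png

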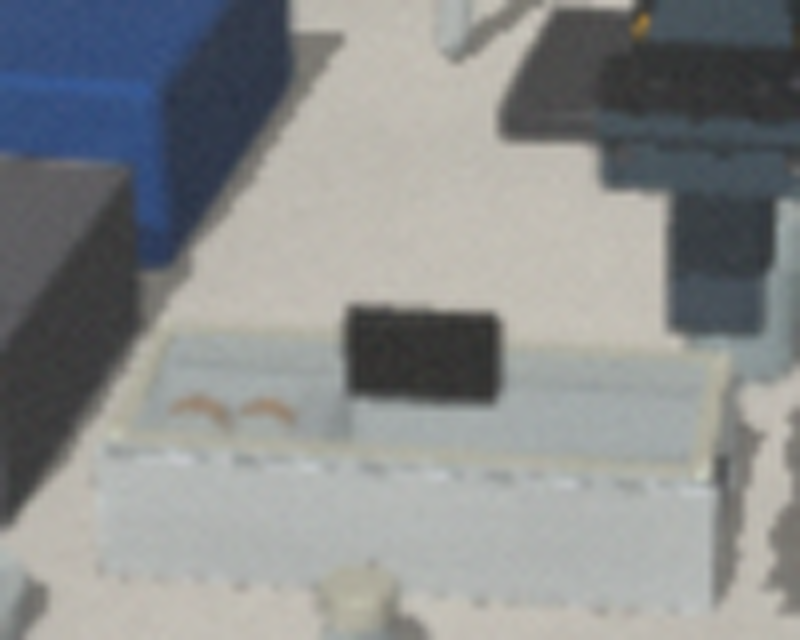

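View pics/c23.png

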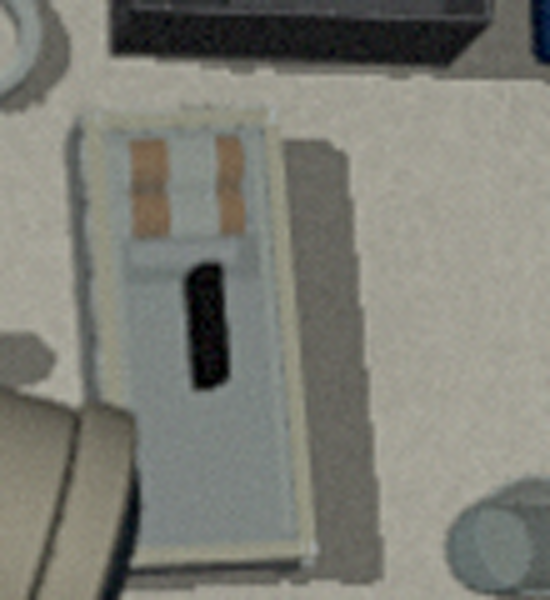

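View pics/top23.png

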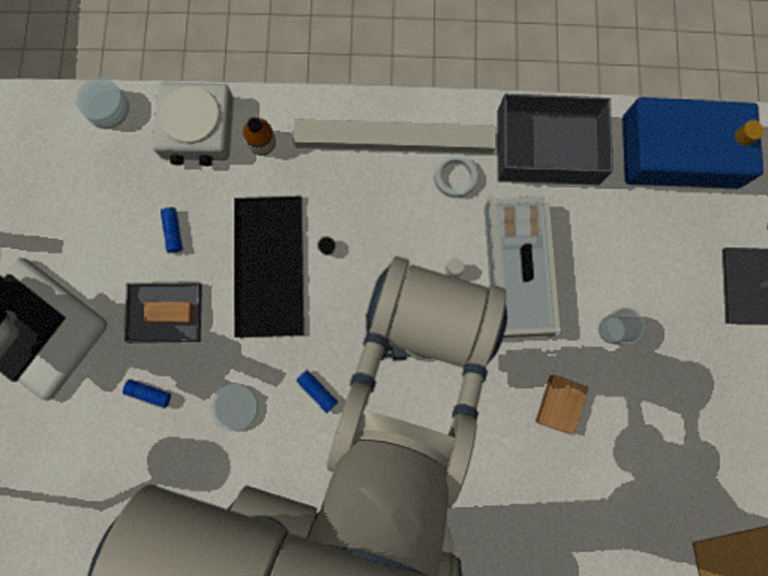

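```bash
python3 - <<'E'
from fit import *
c,s=np.cos(TR[2]),np.sin(TR[2])
def tl(q): d=q[:,:2]-np.array(TR[:2]); return np.c_[d[:,0]*c+d[:,1]*s,-d[:,0]*s+d[:,1]*c].round(4)
uv=np.array([(310+u/5,110+v/5) for u,v in[(187,265),(220,262),(195,388),(228,384)]])-.4
print(tl(atz('top',uv,.111)),tl(atz('top',uv,.111)).mean(0))
uv=np.array([(210+u/8,110+v/8) for u,v in [(105,440),(160,327),(713,477),(730,355)]])-.4
print('cover side',fit('side',uv,.272,.118,.069))
for n in('top','side'):
    P=cloud(n,load(n)[1]); q=P[(P[...,2]>.055)&(P[...,2]<.085)&(P[...,0]>.43)&(P[...,0]<.7)&(P[...,1]>-.33)&(P[...,1]<-.2)]
    l=tl(q); A=np.c_[l,np.ones(len(l))]; k=np.linalg.lstsq(A,q[:,2],rcond=None)[0]; print(n,len(q),k)
uv=np.array([(x/1.5,y/1.5) for x,y in[(167,312)]]); print('spacer',atz('top',uv,.044),'dish .462,.455')
E
```

```text
[[ 0.0341  0.011 ]
 [ 0.0352 -0.0083]
 [-0.0378  0.0119]
 [-0.0363 -0.0074]] [-0.0012  0.0018]
cover side (array([ 0.5681, -0.2644,  0.0851]), np.float64(4.88), array([-0.1,  0.4, -0.1, -0.4, -0.1,  0.1,  0.3, -0.2]))
top 3219 [-0.00214902 -0.00346673  0.06855967]
side 1198 [ 0.00498173 -0.03316048  0.06986088]
spacer [[0.45678027 0.43756286 0.044     ]] dish .462,.455
```

```bash
python3 -c "
from cell import manip
print(manip.close_job())"
```

```text
the job is handed in; nothing more can be done
None
```

The job is done and handed in at about 43.5 s of the 210 s allowed; `close_job` gave no verdict.

- **Spacer:** it went from the trough into the small grey tray. The last picture puts it about 5 mm and 18 mm from the tray's centre. It came free only as I lifted, because I had first opened the fingers too little, but it lay flat afterwards.
- **Vials:** there were two amber vials, and both now lie side by side across the trough against the end wall. I left the blue look-alikes alone.
- **Stop and lever:** I pushed the stop until it met the vials firmly (about 23 N). I then folded the lever until it bottomed, with the fingertips at 56 mm and the lever's folded top due at 57 mm.
- **Cover:** it seated when the grip point was at 94.2 mm, against 94 mm expected. It was then let go and the arm moved clear. From above, the handle is about 1 mm off centre lengthways and 2 mm crosswise. The plate's top is at 68.6 mm (69 mm expected), tilted under 0.004 rad.

**Disagreements:**
- The side camera's depth gave a crosswise slope of 0.033 rad on the cover, just over the 0.03 limit. I put this down to noise, because the top camera and the seating height both show it level.
- The side camera also reads yaw about 1 degree higher than the top camera. It does so for both the cover and the trough, so their alignment holds.

In the last pictures the bystanders look unmoved; I did not measure them.

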